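Pack and scan the drives for dispatch

TASK

Pack the repaired drives for dispatch: take every drive out of the rack and lay it flat in the tray pocket of its own colour, label side up. Then take the bar-code scanner and, in tray order starting from the red end, scan the packed drives: hold the scanner about 10 cm off with its beam slanting or pointing down on to the middle of each label, and keep it steadily there for a second. Last, lay the scanner back down on its side in the middle of its mat, and leave the other things on the bench alone.

Things in the scene. Friction and masses are not known exactly. Their poses are not given: they have to be found in the camera images.
- tray: black plastic tray, fixed, 329 x 134 mm, 4 pockets in a row along its x. Origin: centre of underside, z up. Pocket: 76 mm (tray x) x 106 mm (tray y), floor 6 mm above the bench, walls 8 mm high over the floor, 5 mm thick between pockets, tops bevelled. A 29 mm thumb gap in each end wall and a patch on the floor show the pocket's colour. Tray and rack may each stand on either side of the bench
- pocket_red (a point): centre of the floor of the tray's red pocket (number 1 in the row; the row runs red, yellow, blue, green along the tray's +x axis). A drive fits in with 3 mm to spare on each side, either way round
- pocket_yellow (a point): centre of the floor of the tray's yellow pocket (number 2 in the row; the row runs red, yellow, blue, green along the tray's +x axis). A drive fits in with 3 mm to spare on each side, either way round
- pocket_blue (a point): centre of the floor of the tray's blue pocket (number 3 in the row; the row runs red, yellow, blue, green along the tray's +x axis). A drive fits in with 3 mm to spare on each side, either way round
- pocket_green (a point): centre of the floor of the tray's green pocket (number 4 in the row; the row runs red, yellow, blue, green along the tray's +x axis). A drive fits in with 3 mm to spare on each side, either way round
- rack: grey rack, fixed, 236 x 116 mm, four slots along its x, 56 mm apart (-84, -28, 28, 84 mm). Origin: centre of underside, z up. Drives stand in the slots on a long edge, 6 mm above the bench, 100 mm length along rack y, between ribs 18 mm apart; ribs and end walls reach 32 mm above the bench, so the upper 44 mm of a drive is clear
- drive_red: aluminium drive, a slab 15 x 100 x 70 mm (own x, y, z), about 150 g. Origin: middle of the long edge face it stands on in the rack (z then up). +x face: pale label, black bar code, two red bands that wrap over the label-side half of both long edges. -x face: bare metal, dark ribs. Any slot, facing either way; may be absent
- label_red (a point): centre of the label (and of the bar code) on the red drive: at x +7.5, y 0, z +35 mm in the drive's frame
- drive_yellow: aluminium drive, a slab 15 x 100 x 70 mm (own x, y, z), about 150 g. Origin: middle of the long edge face it stands on in the rack (z then up). +x face: pale label, black bar code, two yellow bands that wrap over the label-side half of both long edges. -x face: bare metal, dark ribs. Any slot, facing either way; may be absent
- label_yellow (a point): centre of the label (and of the bar code) on the yellow drive: at x +7.5, y 0, z +35 mm in the drive's frame
- drive_blue: aluminium drive, a slab 15 x 100 x 70 mm (own x, y, z), about 150 g. Origin: middle of the long edge face it stands on in the rack (z then up). +x face: pale label, black bar code, two blue bands that wrap over the label-side half of both long edges. -x face: bare metal, dark ribs. Any slot, facing either way; may be absent
- label_blue (a point): centre of the label (and of the bar code) on the blue drive: at x +7.5, y 0, z +35 mm in the drive's frame
- drive_green: aluminium drive, a slab 15 x 100 x 70 mm (own x, y, z), about 150 g. Origin: middle of the long edge face it stands on in the rack (z then up). +x face: pale label, black bar code, two green bands that wrap over the label-side half of both long edges. -x face: bare metal, dark ribs. Any slot, facing either way; may be absent
- label_green (a point): centre of the label (and of the bar code) on the green drive: at x +7.5, y 0, z +35 mm in the drive's frame
- mat: blue rubber mat for the scanner, fixed, 190 x 190 x 3 mm. Origin: centre of its underside
- scanner: gun-type bar-code scanner, 200 g, 60 mm thick, black, orange nose and foot, lying on its side on the mat. Origin: under its middle, on its lower side; z up as it lies, +x the way the beam points, handle to -y. Handle: bar 34 x 34 mm, x -25 to +9, z 13 to 47, free from y -73 to +21 mm. Head y 19 to 71, x -33 to +71; foot y -96 to -74, x -33 to +17, both full thickness
- scanner_grip (a point): where to take the handle, on its axis: (-8, -32, 30) mm in the scanner's frame
- scanner_window (a point): centre of the dark red window in the nose, at (+71.5, +45, +30) mm in the scanner's frame; the beam leaves here straight along the scanner's +x. It reads a bar code 4 to 16 cm in front of the window
- spray_can: bystander: teal spray can with red cap, 62 mm across, 178 mm tall, standing. Origin: centre of its base
- multimeter: bystander: yellow multimeter lying flat, 80 x 150 x 34 mm. Origin: centre of its underside
- tape: bystander: roll of yellow tape lying flat, 100 mm across, 24 mm high. Origin: centre of its underside
- screwdriver: bystander: screwdriver lying on the bench between the robot and the mat. Origin: under its middle

How it is judged:
On the way, in this order (a step that is already met when the one before it is completed fails the run):
1. every drive lies flat in the pocket of its own colour, label up (horizontal distance between label_red and pocket_red below 0.01 m and angle between each of drive_red, drive_yellow, drive_blue, drive_green's own x axis and vertical below 0.07 rad and z of label_red in the frame of tray between 0.016 and 0.0245 m and linear speed of each of drive_red, drive_yellow, drive_blue, drive_green below 0.02 m/s and horizontal distance between label_yellow and pocket_yellow below 0.01 m and z of label_yellow in the frame of tray between 0.016 and 0.0245 m and horizontal distance between label_blue and pocket_blue below 0.01 m and z of label_blue in the frame of tray between 0.016 and 0.0245 m and horizontal distance between label_green and pocket_green below 0.01 m and z of label_green in the frame of tray between 0.016 and 0.0245 m), for 0.2 s.
2. the scanner is held steadily with its beam on the red drive's label (x of label_red in the frame of scanner_window between 0.04 and 0.16 m and y of label_red in the frame of scanner_window between -0.018 and 0.018 m and z of label_red in the frame of scanner_window between -0.018 and 0.018 m and angle between the x axis of scanner and the x axis of drive_red, either way round below 1.13 rad and angle between drive_red's own x axis and vertical below 0.07 rad), for 0.8 s.
3. the scanner is held steadily with its beam on the yellow drive's label (x of label_yellow in the frame of scanner_window between 0.04 and 0.16 m and y of label_yellow in the frame of scanner_window between -0.018 and 0.018 m and z of label_yellow in the frame of scanner_window between -0.018 and 0.018 m and angle between the x axis of scanner and the x axis of drive_yellow, either way round below 1.13 rad and angle between drive_yellow's own x axis and vertical below 0.07 rad), for 0.8 s.
4. the scanner is held steadily with its beam on the blue drive's label (x of label_blue in the frame of scanner_window between 0.04 and 0.16 m and y of label_blue in the frame of scanner_window between -0.018 and 0.018 m and z of label_blue in the frame of scanner_window between -0.018 and 0.018 m and angle between the x axis of scanner and the x axis of drive_blue, either way round below 1.13 rad and angle between drive_blue's own x axis and vertical below 0.07 rad), for 0.8 s.
5. the scanner is held steadily with its beam on the green drive's label (x of label_green in the frame of scanner_window between 0.04 and 0.16 m and y of label_green in the frame of scanner_window between -0.018 and 0.018 m and z of label_green in the frame of scanner_window between -0.018 and 0.018 m and angle between the x axis of scanner and the x axis of drive_green, either way round below 1.13 rad and angle between drive_green's own x axis and vertical below 0.07 rad), for 0.8 s.
At the end, for the whole second after the job is handed in: Each drive present lies still and flat (4 deg) on the floor of its colour's pocket, label up, within 10 mm of centre; scanner on its side at rest within 50 mm of the mat's centre. Scans: label 4-16 cm off, within 18 mm of the beam axis, beam 25 deg or more downward, for 0.8 s (all of step 1 and horizontal distance between scanner and mat below 0.05 m and (angle between scanner's own z axis and vertical below 0.15 rad or angle between scanner's own z axis and vertical above 2.99 rad) and height (world z) of scanner below 0.075 m and linear speed of scanner below 0.02 m/s); the robot touches nothing.
It fails at once if the spray can, multimeter, tape or screwdriver is shifted more than 30 mm, or the can tipped (distance of any of spray_can, multimeter, tape, screwdriver from where it was at the start of the episode above 0.03 m or angle between spray_can's own z axis and vertical above 0.5 rad).
Of drive_red, drive_yellow, drive_blue, drive_green only 3 to 4 are there at a start; the rules pass over those that are not, and their reading is None.
At some moment in a run one of scanner may be knocked a few centimetres aside while the robot is not near it.
It also fails if it takes over 210 s, if anything falls off the work surface, if the arm or the gripper's body presses on something with over 40 N, if the wrist force passes 120 N, or if a joint passes its speed limit or range.

ROBOT

A 6-joint arm with a two-finger parallel gripper is mounted at the origin on the work surface. World frame = base frame: x ahead of the robot, y to its left, z up, the work surface at z = 0. Lengths are in m, angles in rad, forces in N, time in s.
With the tool pointing down it reaches from about 0.4 to 0.925 m from the base axis. Payload 3.4 kg.
Tool frame: the origin (TCP) lies midway between the tips of the shut fingers; the grasp point (between the pads) lies 19 mm behind it (ctrl.grip_depth is the distance from the TCP to the grasp point, in m); z points along the fingers, x is the direction in which the jaws open and shut, and the axes are right-handed (so a half turn about z gives the same grasp; the last joint's range is limited). The gripper opens to 85 mm and grips with 20 to 120 N. Pads are 22 mm wide; open, the fingers measure 114 mm over their backs; the gripper's body (76 mm by 85 mm) begins 54 mm behind the grasp point. The pads swing forward as they close: fully open they stand 13 mm farther back than shut.
Start: joints at [1.272, 0.307, 1.506, -0, 1.328, -0.073], TCP at [0.128, 0.561, 0.231] pointing down, gripper open.
Joint ranges: [-3.12, 3.12], [-1.05, 2.28], [0.14, 2.33], [-1.42, 4.57], [0.1, 2.73], [-2.68, 2.68]. Speed limits (rad/s): [2.57, 2.57, 3.14, 3.14, 3.14, 3.14].

INTERFACE

Orientations are given as [roll, pitch, yaw] about the fixed x, y, z axes, in that order (R = Rz(yaw) Ry(pitch) Rx(roll)).
In Python, from station import ctrl gives the robot as it stands.
- The arm moves only by the tool drive_tool, never from a script. Its argument "plan" is a list of rows, each a list of 6 numbers: the shift along the tool's x, y, z in cm, then the turn, a rotation vector about the tool's x, y, z in rad. In form: [[x, y, z, wx, wy, wz], ...]. A call has 1 to 5 rows; each row shifts and turns the pose as measured when the row begins, along the tool's axes as they then stand; what a row does not reach is not made up. A row lasts 1/8 s, in which the tool goes at most 62.5 mm and 10.7 degrees, less where a joint would pass 70% of its speed; a pose out of reach is approached as far as the arm can. A call is refused whole if a number of a shift passes 6.25 or a number of a turn 0.188, either way. A call with a gripper value outside its range is refused whole. "jaw" is the opening, from 0 (shut) to 1 (fully open), set as the call begins (left out, the last holds). The fingers move at their own pace and stop on an object; "force" is the grip in N (left out, the last holds). Time passes only in rows, so rows that do not move let the fingers close. It gives the time, the measured TCP pose, the force and the opening at its end, in the units of the state.
- ctrl.observe(): the state, without advancing time (a new reading comes with each control period).
- ctrl.get_image(name): name is "scene" or "top"; returns the picture (384x512x3 uint8, red, green, blue); there is no depth.
- ctrl.calibration(name): a dict with "K" (3x3 intrinsics, pixels), "R" (3x3) and "t" (3): a world point X has camera coordinates R X + t. Camera axes: x right, y down, z forward; pixel columns grow to the right and rows downward; lengths in m; the calibration is good to about 2 mm. A picture is of the moment at which its call begins. calibration takes no time and is no camera call.
- ctrl.hand_in(): hands the job in, once; it reports no verdict.
The state is a dict: "t": time; "joint_pos": joint angles; "joint_velocities": joint speeds; "tau": joint torques, N m; "position": TCP position; "tcp_rot": TCP orientation; "wrist_force": force on the tool from outside, world axes, zero at the start; "ft_torque": the same for the moment, N m; "finger_gap": opening from 0.0 (shut) to 1.0 (fully open).
Only numpy, scipy, OpenCV 4.12 (cv2) and the standard library are available. Lean on these libraries where they do the work, as an engineer would, in place of code of your own. Each camera call takes 0.05 s, during which the arm holds its last target. There are 200 camera calls.

## Working session

There is one attempt and no reset: what is moved stays moved. The work goes in short steps, Python scripts to look and compute and a tool call to move; the robot and the scene stay as the last step left them, time stands still between calls to the robot, and variables do not carry over. Pictures are saved under pics/ and viewed, about 12 in all and at most 16, crops included, and the job is handed in when it is done.

Besides the shell and the picture viewer there is one more tool, called after ">>>" as name(argument=value, ...), one argument or row to a line, values as JSON. drive_tool: Moves the arm, as the interface text tells. Its arguments: {"type":"object","properties":{"plan":{"type":"array","items":{"type":"array","items":{"type":"number"}}},"jaw":{"type":"number"},"force":{"type":"number"}},"required":["plan"]}

```bash
ls; mkdir -p pics
python3 - <<'E'
from station import ctrl
import cv2
print(ctrl.observe(), ctrl.grip_depth)
for n in("scene","top"):
    im=ctrl.get_image(n); cv2.imwrite(f"pics/{n}0.png",cv2.resize(im[:,:,::-1],(800,600),interpolation=cv2.INTER_CUBIC)); cv2.imwrite(f"{n}0raw.png",im[:,:,::-1])
    c=ctrl.calibration(n); print(n,c, -c["R"].T@c["t"])
E
```

```text
pics
{'t': 0.0, 'joint_pos': array([ 1.27254409e+00,  3.07542932e-01,  1.50767929e+00,  3.55527609e-05,
        1.32841945e+00, -7.34528042e-02]), 'joint_velocities': array([-4.08235774e-05,  3.86825168e-04, -1.74545577e-04, -8.71987095e-04,
        8.39021571e-04,  1.88684236e-04]), 'tau': array([ 1.04419643e-03, -4.57547951e+01, -2.51904541e+01,  1.23205186e-05,
        1.31893944e-02, -1.45401675e-06]), 'position': array([0.1279497 , 0.55985603, 0.23039605]), 'tcp_rot': array([-3.14140788e+00,  2.04097045e-03,  1.34598851e+00]), 'wrist_force': array([ 0.2272109 ,  0.40843393, -0.30071464]), 'ft_torque': array([-0.04601481,  0.02437103,  0.0149264 ]), 'finger_gap': 0.997032411375609} 0.0187
scene {'K': array([[370.97322761,   0.        , 255.66816445],
       [  0.        , 370.97322761, 191.90718351],
       [  0.        ,   0.        ,   1.        ]]), 'R': array([[ 0.43108506,  0.90228886, -0.00636194],
       [ 0.66092207, -0.32055202, -0.67854876],
       [-0.61428632,  0.28830749, -0.73452782]]), 't': array([-0.23118768, -0.32628367,  1.69687765])} [ 1.35767836 -0.38521535  1.02353366]
top {'K': array([[375.16248378,   0.        , 257.13225476],
       [  0.        , 375.16248378, 190.62073509],
       [  0.        ,   0.        ,   1.        ]]), 'R': array([[-0.008777  , -0.99985957, -0.01427581],
       [-0.98193629,  0.01131636, -0.18887312],
       [ 0.18900814,  0.01236019, -0.98189773]]), 't': array([0.00673828, 0.58697144, 1.08778293])} [ 0.37082787 -0.01335026  1.17905091]
```

View pics/scene0.png

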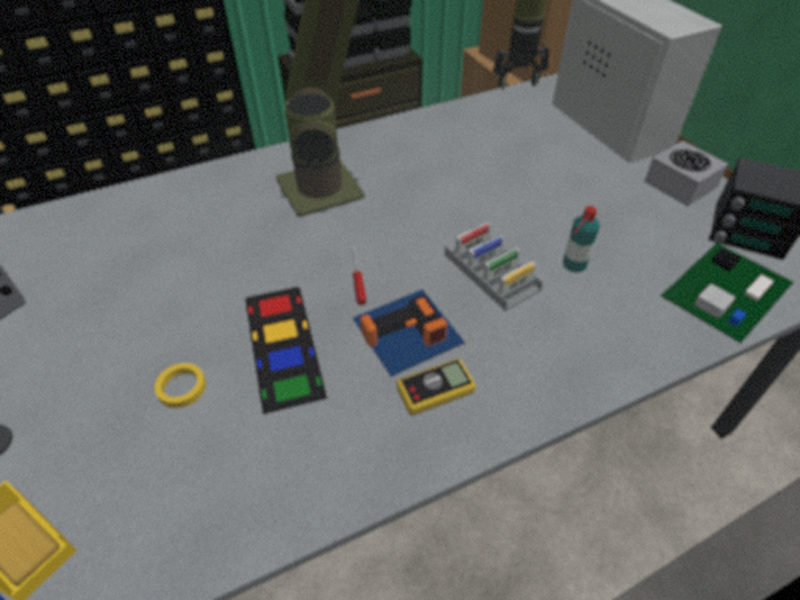

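View pics/top0.png

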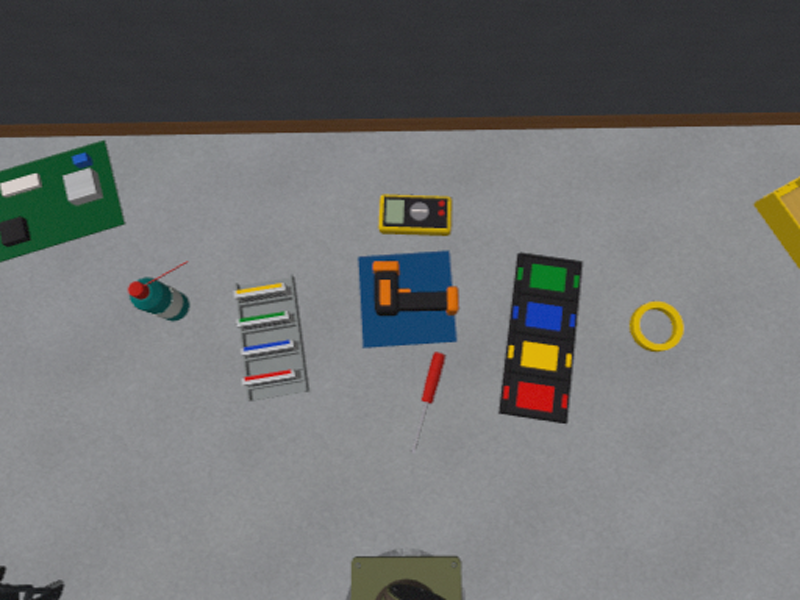

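Red, blue, green and yellow drives stand in the rack (top-view px ~ (270,340)). The tray is at (540,338), red end nearest the robot. The scanner's nose points to +x, its handle to -y. Zooming on the rack to see which way the drives face.

Run:
```python
import cv2,numpy as np
a=cv2.imread("top0raw.png")[170:265,140:205]; b=cv2.imread("scene0raw.png")[135:205,275:355]
a=cv2.resize(a,(410,600),interpolation=cv2.INTER_CUBIC); b=cv2.resize(b,(390,341),interpolation=cv2.INTER_CUBIC)
o=np.zeros((600,800,3),np.uint8);o[:,:410]=a;o[:341,410:]=b
cv2.imwrite("pics/c1.png",o)
```

```text
(no output)
```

View pics/c1.png

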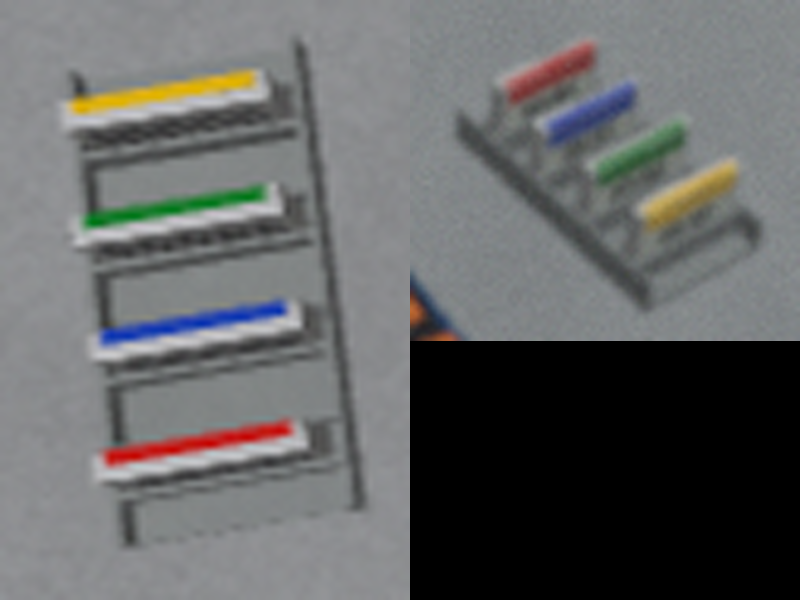

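All four drives show the coloured half of their top edge on the far (+x) side and the dark-ribbed bare face towards the robot, so every label faces +x. The scene view agrees, since it sees the labels. Next I'll measure positions.

```bash
cat > h.py <<'E'
from station import ctrl
import cv2,numpy as np
from scipy.spatial.transform import Rotation as R
np.set_printoptions(precision=4,suppress=True)
def ray(n,px,z):
    c=ctrl.calibration(n); o=-c["R"].T@c["t"]
    d=c["R"].T@np.linalg.inv(c["K"])@np.array([px[0],px[1],1.]); return o+d*(z-o[2])/d[2]
def proj(n,X):
    c=ctrl.calibration(n); p=c["K"]@(c["R"]@np.asarray(X)+c["t"]); return p[:2]/p[2]
HSV=dict(red=[(0,6),(174,180)],yellow=[(20,32)],blue=[(112,125)],green=[(55,75)],orange=[(8,17)],mat=[(100,111)])
def mask(im,col,s=120,v=60):
    h=cv2.cvtColor(im,cv2.COLOR_BGR2HSV); m=0
    for a,b in HSV[col]: m=m|cv2.inRange(h,(a,s,v),(b,255,255))
    return m
def blobs(im,col,box=None,amin=8,**k):
    m=mask(im,col,**k)
    if box: z=np.zeros_like(m); x0,y0,x1,y1=box; z[y0:y1,x0:x1]=255; m&=z
    n,_,st,ce=cv2.connectedComponentsWithStats(m)
    return [(ce[i],st[i]) for i in range(1,n) if st[i][4]>=amin]
def pose():
    s=ctrl.observe(); return s["position"],R.from_euler("xyz",s["tcp_rot"]),s
def move(p,rot):
    """tool-frame shift (cm) and rotvec for reaching p, rot from now"""
    p0,r0,s=pose(); print("shift cm",r0.inv().apply(np.asarray(p)-p0)*100,"turn",(r0.inv()*rot).as_rotvec(),"at",p0,s["tcp_rot"])
E
python3 - <<'E'
from h import *
im=cv2.imread("top0raw.png")
P={}
for c in("red","yellow","blue","green"):
    b=blobs(im,c,(315,155,378,275)); print("tray",c,[(x[0].round(1),x[1][4]) for x in b])
    q=max(b,key=lambda x:x[1][4])[0]; P[c]=ray("top",q,.006); print(P[c])
    b=blobs(im,c,(140,170,205,265)); print(" rack",[(x[0].round(1),x[1]) for x in b])
    q=max(b,key=lambda x:x[1][4])
    print("  ",ray("top",q[0],.076))
for c in("mat","orange"):
    for q,s in blobs(im,c,(220,150,300,230)): print(c,q,s,ray("top",q,.003 if c=="mat" else .06))
d=P["green"]-P["red"]; print("tray len 243?",np.linalg.norm(d),"yaw",np.arctan2(d[1],d[0]))
# rack drive direction via minAreaRect
for c in("red","yellow","blue","green"):
    m=mask(im,c); z=np.zeros_like(m); z[170:265,140:205]=m[170:265,140:205]
    y,x=np.nonzero(z); pts=np.array([ray("top",(a,b),.076)[:2] for a,b in zip(x,y)]); 
    u=np.linalg.svd(pts-pts.mean(0))[2][0]; print(c,np.arctan2(u[1],u[0]),np.ptp((pts@u)))
E
```

```text
tray red [(array([342.1, 253.6]), np.int32(423)), (array([323.5, 251. ]), np.int32(38)), (array([360.8, 256.3]), np.int32(41))]
[ 0.3964 -0.2581  0.006 ]
 rack [(array([170.7, 239.7]), array([157, 237,  29,   7,  71], dtype=int32))]
   [0.4396 0.2551 0.076 ]
tray yellow [(array([345. , 227.6]), np.int32(418)), (array([326.6, 224.6]), np.int32(40)), (array([363.4, 230.2]), np.int32(38))]
[ 0.4763 -0.2713  0.006 ]
 rack [(array([165.3, 184.1]), array([151, 181,  29,   7,  74], dtype=int32))]
   [0.6063 0.2771 0.076 ]
tray blue [(array([347.5, 202.1]), np.int32(385)), (array([329.5, 199.4]), np.int32(35)), (array([365.8, 204.8]), np.int32(37))]
[ 0.5564 -0.2835  0.006 ]
 rack [(array([169.9, 220.6]), array([156, 218,  29,   6,  65], dtype=int32))]
   [0.4958 0.2594 0.076 ]
tray green [(array([350.4, 177.3]), np.int32(361)), (array([332.5, 174.4]), np.int32(31)), (array([368.5, 179.4]), np.int32(31))]
[ 0.6364 -0.2969  0.006 ]
 rack [(array([167.3, 202.3]), array([154, 200,  28,   6,  55], dtype=int32))]
   [0.5506 0.2693 0.076 ]
mat [260.4819 192.8486] [ 230  161   62   61 2378] [ 0.5899 -0.0092  0.003 ]
orange [246.6404 170.1404] [239 167  16   9 114] [0.6507 0.0324 0.06  ]
orange [245.7391 186.9565] [242 179   9  17 138] [0.598  0.0353 0.06  ]
orange [288.9355 191.8387] [285 183   8  19 124] [ 0.5814 -0.0957  0.06  ]
orange [257.8333 185.9583] [254 185   9   3  24] [ 0.6007 -0.0015  0.06  ]
tray len 243? 0.24310468984525738 yaw -0.1604150750081796
red -1.4138623738998584 0.08330818599968429
yellow -1.4198751752740983 0.08538898555749941
blue -1.421151134149867 0.08377291499274064
green -1.4183538102993387 0.08159720935865372
```

```bash
cat >> h.py <<'E'
import json
from scipy.spatial.transform import Slerp
def down(yaw): return R.from_euler("xyz",[np.pi,0,yaw])
def tilt(yaw,a): return down(yaw)*R.from_rotvec([0,a,0])   # a: body leans to tool -x side
def rows(wps,vmax=5.5,wmax=.17):
    """print rounded rows through the (p,rot) waypoints, from the measured pose"""
    p0,r0,s=pose(); json.dump([*s["joint_pos"],*p0,*r0.as_quat()],open("log.txt","a")); open("log.txt","a").write("\n")
    out=[]; 
    for p1,r1 in wps:
        p1=np.asarray(p1,float); n=int(max(1,np.ceil(np.linalg.norm(p1-p0)*100/vmax),np.ceil((r0.inv()*r1).magnitude()/wmax)))
        sl=Slerp([0,1],R.concatenate([r0,r1])); pp,rr=p0,r0
        for k in range(1,n+1):
            p,r=p0+(p1-p0)*k/n,sl(k/n)
            out.append([*(rr.inv().apply(p-pp)*100).round(1).tolist(),*(rr.inv()*r).as_rotvec().round(3).tolist()]); pp,rr=p,r
        p0,r0=p1,r1
    for i in range(0,len(out),5): print([[x+0 for x in o] for o in out[i:i+5]])
    print("at",s["t"],s["position"],s["tcp_rot"],s["joint_pos"],"F",s["wrist_force"],s["finger_gap"])
E
python3 - <<'E'
from h import *
rows([([.547,.269,.16],down(.145))])
E
```

```text
[[-1.9, 4.7, 0.7, 0.0, 0.0, 0.12], [-1.3, 4.9, 0.7, 0.0, 0.0, 0.12], [-0.7, 5.0, 0.7, 0.0, 0.0, 0.12], [-0.1, 5.1, 0.7, 0.0, 0.0, 0.12], [0.5, 5.1, 0.7, 0.0, 0.0, 0.12]]
[[1.1, 5.0, 0.7, 0.0, 0.0, 0.12], [1.7, 4.8, 0.7, 0.0, 0.0, 0.12], [2.3, 4.6, 0.7, 0.0, 0.0, 0.12], [2.8, 4.3, 0.7, 0.0, 0.0, 0.12], [3.3, 3.9, 0.7, 0.0, 0.0, 0.12]]
at 0.1 [0.128  0.5599 0.2305] [-3.1415  0.0018  1.346 ] [ 1.2725  0.3075  1.5075  0.      1.3284 -0.0735] F [-0.1251  0.2465 -0.3198] 0.9981385988892951
```

>>> drive_tool(
  plan=[
    [-1.9,4.7,0.5,0,0,0.12],
    [-1.3,4.9,0.5,0,0,0.12],
    [-0.7,5.0,0.5,0,0,0.12],
    [-0.1,5.1,0.5,0,0,0.12],
    [0.5,5.1,0.5,0,0,0.12],
  ],
  jaw=0.45,
  force=60,
)

```text
t: 0.72
position: [0.3382, 0.4124, 0.2029]
tcp_rot: [3.141, 0.003, 0.735]
wrist_force: [-0.2, 0.3, -0.4]
finger_gap: 0.448
```

>>> drive_tool(
  plan=[
    [1.1,5.0,0.5,0,0,0.12],
    [1.7,4.8,0.5,0,0,0.12],
    [2.3,4.6,0.5,0,0,0.12],
    [2.8,4.3,0.5,0,0,0.12],
    [3.3,3.9,0.5,0,0,0.12],
  ],
)

```text
t: 1.35
position: [0.551, 0.2565, 0.1749]
tcp_rot: [3.139, 0.006, 0.114]
wrist_force: [0.1, 1.4, 0.5]
finger_gap: 0.452
```

Run:
```python
from h import *
rows([([.547,.269,.12],down(.145))])
```

```text
[[-0.1, -0.7, 2.7, 0.001, 0.003, -0.015], [-0.1, -0.7, 2.7, 0.001, 0.003, -0.015]]
at 1.35 [0.551  0.2565 0.1749] [3.1391 0.0058 0.1144] [ 0.3668  0.4004  1.5093 -0.001   1.2382  0.2527] F [0.0738 1.3571 0.5197] 0.45159268948963277
```

>>> drive_tool(
  plan=[
    [-0.1,-0.7,2.7,0,0,-0.015],
    [-0.1,-0.7,2.7,0,0,-0.015],
    [0,0,0,0,0,0],
  ],
)

```text
t: 1.72
position: [0.5511, 0.2659, 0.1179]
tcp_rot: [3.138, 0.006, 0.137]
wrist_force: [-0.4, 0.3, -0.2]
finger_gap: 0.448
```

Run:
```python
from h import *
rows([([.547,.269,.05],down(.145))])
o=np.zeros((600,800,3),np.uint8)
for n,(x0,y0,x1,y1),k in(("scene",(280,80,360,205),0),("top",(130,150,210,265),400)):
    a=ctrl.get_image(n)[y0:y1,x0:x1,::-1]; a=cv2.resize(a,(400,600),interpolation=cv2.INTER_CUBIC); o[:,k:k+400]=a
cv2.imwrite("pics/g1.png",o)
```

```text
[[-0.2, -0.2, 3.4, 0.002, 0.003, -0.004], [-0.2, -0.2, 3.4, 0.002, 0.003, -0.004]]
at 1.725 [0.5511 0.2659 0.1179] [3.1379 0.0063 0.1367] [ 0.3817  0.4611  1.5675 -0.0023  1.12    0.246 ] F [-0.3568  0.259  -0.1825] 0.4480413437906508
```

View pics/g1.png

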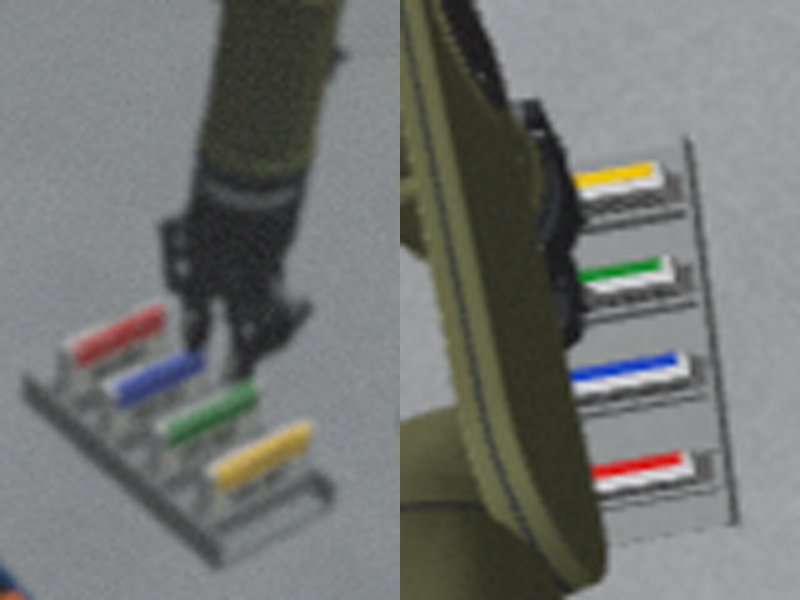

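The gripper is above the green drive with its jaws straddling it, and the neighbours are clear. Going down and gripping.

>>> drive_tool(
  plan=[
    [-0.2,-0.2,3.4,0,0.003,0],
    [-0.2,-0.2,3.4,0,0.003,0],
    [0,0,0,0,0,0],
  ],
)

```text
t: 2.2
position: [0.5519, 0.2718, 0.0565]
tcp_rot: [3.141, -0.014, 0.138]
wrist_force: [-0.3, 0.3, -1.4]
finger_gap: 0.453
```

>>> drive_tool(
  plan=[
    [0,0,0,0,0,0],
    [0,0,0,0,0,0],
    [0,0,0,0,0,0],
    [0,0,0,0,0,0],
  ],
  jaw=0,
  force=60,
)

```text
t: 2.7
position: [0.5508, 0.2719, 0.0607]
tcp_rot: [3.141, -0.014, 0.139]
wrist_force: [-1.4, -0.3, -2.6]
finger_gap: 0.163
```

>>> drive_tool(
  plan=[
    [0,0,-3,0,0,0],
    [0,0,-5.5,0,0,0],
    [0,0,-5.5,0,0,0],
    [0,0,-4,0,0,0],
  ],
)

```text
t: 3.2
position: [0.5509, 0.2716, 0.2447]
tcp_rot: [3.141, -0.018, 0.137]
wrist_force: [0.2, 0.8, -0.4]
finger_gap: 0.161
```

Run:
```python
from h import *
# pre-place: pocket green, theta=30
def pre(P,up,th=np.radians(30),B=.032,L=.044,yaw=-.16):
    u=np.array([np.cos(yaw),np.sin(yaw),0]); z=np.array([0,0,1])
    b=np.array([P[0],P[1],.006])+B*u
    return b+L*(-np.cos(th)*u+np.sin(th)*z)+.0075*(np.sin(th)*u+np.cos(th)*z)+np.array([0,0,up]), tilt(yaw,np.pi/2-th)
p,r=pre((.6364,-.2969),.06)
print(p)
rows([([.55,0,.22],down(0)),([p[0]-.08,p[1],.22],down(-.16)),(p,r)])
```

```text
[ 0.6341 -0.2965  0.0945]
[[-0.8, 5.4, 0.5, 0.0, -0.004, 0.027], [-0.6, 5.4, 0.5, 0.0, -0.004, 0.027], [-0.5, 5.4, 0.5, 0.0, -0.004, 0.027], [-0.3, 5.4, 0.5, 0.0, -0.004, 0.027], [-0.2, 5.4, 0.5, 0.0, -0.004, 0.027]]
[[0.1, 4.9, 0.0, 0.0, 0.0, 0.027], [0.2, 4.9, 0.0, 0.0, 0.0, 0.027], [0.3, 4.9, 0.0, 0.0, 0.0, 0.027], [0.5, 4.9, 0.0, 0.0, 0.0, 0.027], [0.6, 4.9, 0.0, 0.0, 0.0, 0.027]]
[[0.7, 4.9, 0.0, 0.0, 0.0, 0.027], [1.1, -0.2, 1.8, 0.0, 0.15, 0.0], [0.8, -0.2, 1.9, 0.0, 0.15, 0.0], [0.5, -0.2, 2.0, 0.0, 0.15, 0.0], [0.2, -0.2, 2.1, 0.0, 0.15, 0.0]]
[[-0.1, -0.2, 2.1, 0.0, 0.15, 0.0], [-0.4, -0.2, 2.1, 0.0, 0.15, 0.0], [-0.7, -0.2, 2.0, 0.0, 0.15, 0.0]]
at 3.2 [0.5509 0.2716 0.2447] [ 3.1414 -0.0175  0.1373] [ 0.3921  0.3435  1.4151 -0.0047  1.3661  0.2557] F [ 0.2048  0.8234 -0.3751] 0.16108371700002286
```

>>> drive_tool(
  plan=[
    [-0.8,5.4,0.5,0,0,0.027],
    [-0.6,5.4,0.5,0,0,0.027],
    [-0.5,5.4,0.5,0,0,0.027],
    [-0.3,5.4,0.5,0,0,0.027],
    [-0.2,5.4,0.5,0,0,0.027],
  ],
)

```text
t: 3.82
position: [0.5623, -0.0013, 0.2299]
tcp_rot: [-3.134, -0.052, 0.005]
wrist_force: [0.7, 0.1, -0.5]
finger_gap: 0.16
```

>>> drive_tool(
  plan=[
    [0.1,5.2,0,0,0,0.027],
    [0.2,5.2,0,0,0,0.027],
    [0.3,5.2,0,0,0,0.027],
    [0.5,5.2,0,0,0,0.027],
    [0.6,5.2,0,0,0,0.027],
  ],
)

```text
t: 4.45
position: [0.5707, -0.2744, 0.2341]
tcp_rot: [-3.131, -0.069, -0.137]
wrist_force: [0.3, 0.5, -1.2]
finger_gap: 0.161
```

>>> drive_tool(
  plan=[
    [0.7,5,0,0,0,0.027],
    [0,0,0,0,0.15,0],
    [0,0,0,0,0.15,0],
    [0,0,0,0,0.15,0],
    [0,0,0,0,0.15,0],
  ],
)

```text
t: 5.08
position: [0.5785, -0.3384, 0.2398]
tcp_rot: [-3.14, -0.678, -0.169]
wrist_force: [0.9, 1.3, -1.1]
finger_gap: 0.158
```

>>> drive_tool(
  plan=[
    [0,0,0,0,0.15,0],
    [0,0,0,0,0.15,0],
    [0,0,0,0,0.15,0],
    [0,0,0,0,0,0],
  ],
)

```text
t: 5.58
position: [0.5835, -0.3243, 0.237]
tcp_rot: [-3.089, -0.936, -0.173]
wrist_force: [-0.3, 0.4, -1.5]
finger_gap: 0.161
```

```bash
cat >> h.py <<'E'
POCK=dict(red=(.3964,-.2581),yellow=(.4763,-.2713),blue=(.5564,-.2835),green=(.6364,-.2969))
def pre(c,up,L=.050,th=np.radians(30),B=.032,yaw=-.16):
    u=np.array([np.cos(yaw),np.sin(yaw),0]); z=np.array([0,0,1]); P=POCK[c]
    b=np.array([P[0],P[1],.006])+B*u
    return b+L*(-np.cos(th)*u+np.sin(th)*z)+.0075*(np.sin(th)*u+np.cos(th)*z)+np.array([0,0,up]), tilt(yaw,np.pi/2-th)
def shot(name,crops):
    o=np.zeros((600,800,3),np.uint8); w=800//len(crops)
    for i,(n,x0,y0,x1,y1) in enumerate(crops):
        a=ctrl.get_image(n)[:,:,::-1]; cv2.imwrite(f"raw_{n}.png",a); a=a[y0:y1,x0:x1]; f=min(w/(x1-x0),600/(y1-y0)); a=cv2.resize(a,None,fx=f,fy=f,interpolation=cv2.INTER_CUBIC)
        o[:a.shape[0],i*w:i*w+a.shape[1]]=a
    cv2.imwrite(f"pics/{name}.png",o)
E
python3 - <<'E'
from h import *
rows([pre("green",.06,L=.055)])
shot("g2",[("scene",140,130,260,290),("top",300,130,410,290)])
E
```

```text
[[-3.0, -1.0, 3.7, -0.014, 0.037, -0.003], [-3.1, -1.1, 3.6, -0.014, 0.037, -0.003], [-3.2, -1.1, 3.5, -0.014, 0.037, -0.003]]
at 5.575 [ 0.5835 -0.3243  0.237 ] [-3.0892 -0.9364 -0.173 ] [-0.8993  0.265   2.0367  1.4622  0.6147 -1.9392] F [-0.3491  0.4286 -1.5049] 0.16060084656772533
```

View pics/g2.png

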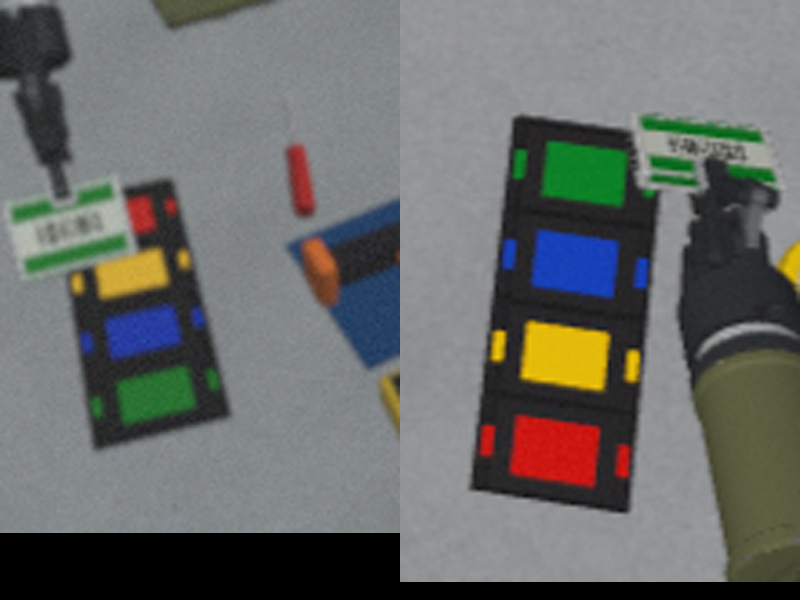

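The drive is held square with the label up and tilted towards the robot. Moving over the green pocket.

>>> drive_tool(
  plan=[
    [-3.0,-1.0,3.7,-0.014,0.037,0],
    [-3.1,-1.1,3.6,-0.014,0.037,0],
    [-3.2,-1.1,3.5,-0.014,0.037,0],
    [0,0,0,0,0,0],
  ],
)

```text
t: 6.18
position: [0.6326, -0.3052, 0.1393]
tcp_rot: [-3.1, -1.032, -0.172]
wrist_force: [-0.4, 0.7, -0.5]
finger_gap: 0.158
```

Run:
```python
from h import *
rows([pre("green",.02,L=.055)]); rows([pre("green",.0,L=.055)])
```

```text
[[-3.7, -0.4, 1.6, -0.016, 0.007, -0.003], [-3.7, -0.4, 1.6, -0.016, 0.007, -0.003]]
at 6.175 [ 0.6326 -0.3052  0.1393] [-3.1    -1.0324 -0.1719] [-0.8014  0.5257  2.157   2.1762  0.7142 -2.6788] F [-0.4039  0.6631 -0.4727] 0.15835147524126908
[[-4.5, -0.3, 2.2, -0.016, 0.007, -0.003], [-4.5, -0.4, 2.1, -0.016, 0.007, -0.003]]
at 6.175 [ 0.6326 -0.3052  0.1393] [-3.1    -1.0324 -0.1719] [-0.8014  0.5257  2.157   2.1762  0.7142 -2.6788] F [-0.4039  0.6631 -0.4727] 0.15835147524126908
```

q6 has reached its range limit in this posture, so I'll fit the arm geometry from the logged poses and choose a posture that keeps within range.

```bash
cat >> h.py <<'E'
from scipy.optimize import least_squares
QLO=np.array([-3.12,-1.05,.14,-1.42,.1,-2.68]);QHI=np.array([3.12,2.28,2.33,4.57,2.73,2.68])
def fk(q,g,s4=1):
    a1,h,L1,a3,L2,L3=g; E=R.from_euler
    r=E("z",q[0]); p=np.array([0,0,h])+r.apply([a1,0,0])
    r=r*E("y",q[1]); p=p+r.apply([0,0,L1]); r=r*E("y",q[2]); p=p+r.apply([a3,0,L2])
    r=r*E("z",s4*q[3])*E("y",q[4]); p=p+r.apply([0,0,L3]); return p,r*E("z",q[5]+np.pi)
def fit():
    D=[json.loads(l) for l in open("log.txt")]
    best=None
    for s in(1,-1):
        f=lambda g:np.concatenate([np.r_[(fk(d[:6],g,s)[0]-d[6:9]),.1*(fk(d[:6],g,s)[1].inv()*R.from_quat(d[9:])).as_rotvec()] for d in D])
        o=least_squares(f,[0,.3,.4,0,.4,.2])
        if best is None or o.cost<best[0]: best=(o.cost,o.x,s,np.abs(o.fun).max())
    return best
def ik(p,rot,g,s,seed):
    f=lambda q:np.r_[(fk(q,g,s)[0]-p),.2*(fk(q,g,s)[1].inv()*rot).as_rotvec()]
    o=least_squares(f,np.clip(seed,QLO+.02,QHI-.02),bounds=(QLO,QHI)); return o.x,np.abs(o.fun).max()
E
python3 - <<'E'
from h import *
c,g,s,e=fit(); print(c,g,s,e)
q0=ctrl.observe()["joint_pos"]
for col in("green","blue","yellow","red"):
  for th in(30,45,60,70):
    p,r=pre(col,0,L=.05,th=np.radians(th)); res={}
    for k in range(40):
        x,err=ik(p,r,g,s,np.random.default_rng(k).uniform(QLO,QHI) if k else q0)
        if err<1e-3: res[tuple((x/.2).round())]=x
    print(col,th,*[v.round(2) for v in list(res.values())[:4]])
E
```

```text
0.0037974710305668283 [-0.0872  0.2477  0.7157  0.14    0.4903  0.4415] 1 0.04093597818398481
green 30
green 45 [-0.64  0.56  2.07  2.11  0.39 -2.5 ]
green 60 [-0.55  0.49  1.85  0.57  0.36 -0.88]
green 70 [-0.5   0.51  1.68  0.2   0.62 -0.48]
blue 30
blue 45 [-0.75  0.53  2.2   2.15  0.49 -2.65]
blue 60 [-0.62  0.44  1.99  0.76  0.33 -1.14]
blue 70 [-0.55  0.44  1.83  0.25  0.56 -0.58]
yellow 30
yellow 45
yellow 60 [-0.72  0.38  2.12  0.98  0.33 -1.45]
yellow 70 [-0.62  0.38  1.97  0.32  0.5  -0.72]
red 30
red 45
red 60 [-0.87  0.34  2.23  1.14  0.36 -1.75]
red 70 [-0.72  0.31  2.09  0.41  0.47 -0.91]
```

Run:
```python
from h import *
D=[json.loads(l) for l in open("log.txt")]
for d in D:
    q=d[:6]; E=R.from_euler
    for s in(1,-1):
        r=E("z",q[0])*E("y",q[1]+q[2])*E("z",s*q[3])*E("y",q[4])*E("z",q[5]+np.pi)
        print(s,(r.inv()*R.from_quat(d[9:])).as_rotvec(),end=" ")
    print(np.round(d[:9],3))
```

```text
1 [ 0.  0. -0.] -1 [0. 0. 0.] [ 1.272  0.307  1.508  0.     1.328 -0.073  0.128  0.56   0.23 ]
1 [-0. -0. -0.] -1 [-0.0019  0.0005 -0.0007] [ 0.367  0.4    1.509 -0.001  1.238  0.253  0.551  0.256  0.175]
1 [-0. -0. -0.] -1 [-0.004  0.001 -0.002] [ 0.382  0.461  1.568 -0.002  1.12   0.246  0.551  0.266  0.118]
1 [0. 0. 0.] -1 [-0.009   0.0023 -0.0019] [ 0.392  0.343  1.415 -0.005  1.366  0.256  0.551  0.272  0.245]
1 [ 0. -0.  0.] -1 [-0.6074  1.5733  2.389 ] [-0.899  0.265  2.037  1.462  0.615 -1.939  0.583 -0.324  0.237]
1 [ 0. -0.  0.] -1 [ 1.1316 -0.5646 -1.459 ] [-0.801  0.526  2.157  2.176  0.714 -2.679  0.633 -0.305  0.139]
1 [ 0. -0.  0.] -1 [ 1.1316 -0.5646 -1.459 ] [-0.801  0.526  2.157  2.176  0.714 -2.679  0.633 -0.305  0.139]
```

```bash
python3 - <<'E'
s=open("h.py").read()
s=s.replace("a1,h,L1,a3,L2,L3=g;","a1,h,L1,a3,L2,L3,d1,d2=g;").replace("r.apply([a1,0,0])","r.apply([a1,d1,0])").replace('*E("y",q[4]); p=p+r.apply([0,0,L3])',';p=p+r.apply([0,d2,0]);r=r*E("y",q[4]); p=p+r.apply([0,0,L3])').replace("[0,.3,.4,0,.4,.2]","[0,.3,.4,0,.4,.2,.02,.02]")
open("h.py","w").write(s)
E
python3 - <<'E'
from h import *
c,g,s,e=fit(); print(c,g,s,e)
q0=ctrl.observe()["joint_pos"]
for col in("green","blue","yellow","red"):
  for th in(25,30,37,45,52,60):
    p,r=pre(col,0,L=.054,th=np.radians(th)); res={}
    for k in range(30):
        x,err=ik(p,r,g,s,np.random.default_rng(k).uniform(QLO,QHI) if k else q0)
        if err<1e-3: res[tuple((x/.2).round())]=x
    print(col,th,*[v.round(2) for v in list(res.values())[:4]])
E
```

```text
1.6789474741308657e-18 [-0.      0.1922  0.6465  0.1092  0.4166  0.3712  0.0422  0.    ] 1 1.05616682066767e-09
green 25
green 30
green 37
green 45 [-0.69  0.58  2.08  2.11  0.43 -2.54]
green 52 [-0.65  0.54  1.97  1.49  0.29 -1.88]
green 60 [-0.6   0.52  1.85  0.65  0.36 -1.01]
blue 25
blue 30
blue 37
blue 45
blue 52 [-0.74  0.49  2.14  1.75  0.35 -2.24]
blue 60 [-0.68  0.46  2.01  0.89  0.32 -1.33]
yellow 25
yellow 30
yellow 37
yellow 45
yellow 52 [-0.87  0.46  2.29  1.88  0.43 -2.51]
yellow 60 [-0.78  0.4   2.17  1.15  0.32 -1.69]
red 25
red 30
red 37
red 45
red 52
red 60 [-0.93  0.36  2.31  1.35  0.36 -2.03]
```

Run:
```python
from h import *
c,g,s,e=fit(); json.dump([list(g),s],open("g.json","w"))
def allik(p,r):
    res={}
    for k in range(25):
        x,err=ik(p,r,g,s,np.random.default_rng(k).uniform(QLO,QHI))
        if err<1e-3: res[tuple((x/.3).round())]=x
    return [v.round(2).tolist() for v in list(res.values())[:3]]
for f in (0,np.pi):
  print("rack flip",f,[allik(np.array(P),down(.145+f)) for P in((.436,.255,.05),(.547,.269,.05),(.603,.277,.05))])
for f,w in((0,np.pi),(np.pi,0),(np.pi,np.pi)):
 for col in("green","blue","yellow","red"):
  for th in(30,45):
    p,r=pre(col,0,L=.05,th=np.radians(th),yaw=-.16+f)
    print("rev" if f else "fwd","label -x" if w else "label +x",col,th,allik(p,r*R.from_rotvec([0,0,w])))
```

```text
rack flip 0 [[[0.45, 0.43, 1.88, 0.0, 0.84, 0.3]], [[0.39, 0.53, 1.65, 0.0, 0.96, 0.24]], [[0.37, 0.59, 1.52, 0.0, 1.03, 0.22]]]
rack flip 3.141592653589793 [[], [], []]
fwd label -x green 30 [[-0.77, 0.79, 2.25, 2.49, 0.96, 0.08]]
fwd label -x green 45 [[-0.69, 0.59, 2.07, 2.12, 0.43, 0.59]]
fwd label -x blue 30 []
fwd label -x blue 45 [[-0.79, 0.56, 2.24, 2.2, 0.54, 0.39]]
fwd label -x yellow 30 []
fwd label -x yellow 45 []
fwd label -x red 30 []
fwd label -x red 45 []
rev label +x green 30 []
rev label +x green 45 []
rev label +x blue 30 []
rev label +x blue 45 []
rev label +x yellow 30 []
rev label +x yellow 45 []
rev label +x red 30 []
rev label +x red 45 []
rev label -x green 30 [[-0.39, 1.28, 0.4, -0.32, 2.47, -0.37]]
rev label -x green 45 [[-0.41, 1.07, 0.7, -0.2, 2.13, -0.29]]
rev label -x blue 30 [[-0.41, 1.13, 0.78, -0.28, 2.24, -0.3]]
rev label -x blue 45 [[-0.43, 0.96, 0.99, -0.2, 1.95, -0.27]]
rev label -x yellow 30 [[-0.43, 1.03, 1.06, -0.27, 2.07, -0.27]]
rev label -x yellow 45 [[-0.46, 0.86, 1.23, -0.21, 1.8, -0.26]]
rev label -x red 30 [[-0.46, 0.95, 1.29, -0.28, 1.91, -0.25]]
rev label -x red 45 [[-0.49, 0.78, 1.45, -0.23, 1.67, -0.26]]
```

```bash
cat >> h.py <<'E'
def G(): return json.load(open("g.json"))
def track(wps,q,n=12):
    """IK continuation along waypoints; returns worst joint margin, worst error, final q"""
    g,s=G(); m=9;e=0;p0,r0=fk(q,g,s)
    for p1,r1 in wps:
        sl=Slerp([0,1],R.concatenate([r0,r1]))
        for k in range(1,n+1):
            q,er=ik(p0+(np.asarray(p1)-p0)*k/n,sl(k/n),g,s,q); m=min(m,(q-QLO).min(),(QHI-q).min()); e=max(e,er)
        p0,r0=np.asarray(p1,float),r1
    return m,e,q
E
python3 - <<'E'
from h import *
im=cv2.imread("top0raw.png")
print("tape",[(b[0],ray("top",b[0],.02)) for b in blobs(im,"yellow",(395,180,445,235))],"can~",ray("top",(112,196),.0), "driver",ray("top",(278,226),.0),ray("top",(265,290),0))
q0=np.array([.2,.4,1.6,0,1.1,.2])
for th in(30,40,50):
 for x,y in((.42,.1),(.5,.13),(.6,.13),(.45,-.4),(.6,-.45),(.7,-.2)):
  for yaw in np.arange(-2.4,2.5,.4):
    u=np.array([np.cos(yaw),np.sin(yaw),0]); t=np.radians(th)
    p=np.array([x,y,0])+.035*u+.05*np.array([*(-np.cos(t)*u[:2]),np.sin(t)])+.0075*np.array([*(np.sin(t)*u[:2]),np.cos(t)])
    a=np.array([x,y,.22])
    try: m,e,q=track([(a,down(yaw)),(p+[0,0,.1],tilt(yaw,np.pi/2-t)),(p,tilt(yaw,np.pi/2-t))],ik(a,down(np.arctan2(y,x)),*G(),q0)[0],6)
    except Exception as ex: continue
    if e<.002 and m>.02: print(th,x,y,round(yaw,2),"margin",round(m,2),q.round(2))
E
```

```text
tape [(array([420.0076, 208.5679]), array([ 0.5315, -0.5029,  0.02  ]))] can~ [0.5856 0.4675 0.    ] driver [ 0.4839 -0.0631  0.    ] [ 0.2894 -0.0198  0.    ]
30 0.5 0.13 -1.6 margin 0.06 [ 0.67  0.88  1.56 -0.73  1.55  2.62]
30 0.6 0.13 -2.0 margin 0.13 [ 0.48  1.02  1.1  -0.6   1.89  2.55]
30 0.6 0.13 -1.6 margin 0.2 [ 0.59  0.94  1.36 -0.79  1.61  2.48]
30 0.6 0.13 -1.2 margin 0.17 [ 0.67  0.85  1.65 -1.03  1.32  2.51]
30 0.6 0.13 1.6 margin 0.12 [-0.38  0.85  1.67  0.95  1.36 -2.56]
30 0.6 0.13 2.0 margin 0.14 [-0.28  0.93  1.38  0.72  1.65 -2.54]
30 0.6 0.13 2.4 margin 0.06 [-0.16  1.02  1.12  0.53  1.92 -2.62]
30 0.45 -0.4 -2.4 margin 0.18 [-0.31  0.9   1.49 -0.86  1.5   2.5 ]
30 0.45 -0.4 -2.0 margin 0.1 [-0.25  0.82  1.78 -1.14  1.21  2.58]
30 0.45 -0.4 0.8 margin 0.12 [-1.3   0.87  1.59  0.86  1.45 -2.56]
30 0.45 -0.4 1.2 margin 0.1 [-1.18  0.95  1.31  0.65  1.74 -2.58]
30 0.6 -0.45 -2.4 margin 0.41 [-0.32  1.05  1.03 -0.86  1.7   2.27]
30 0.6 -0.45 -2.0 margin 0.35 [-0.26  0.93  1.39 -1.07  1.34  2.3 ]
30 0.6 -0.45 0.4 margin 0.25 [-1.16  0.85  1.65  1.25  1.15 -2.43]
30 0
[... 5708 characters left out ...]
[-0.1   0.93  1.   -0.5   1.7   2.36]
50 0.7 -0.2 -2.0 margin 0.5 [-0.04  0.84  1.23 -0.65  1.42  2.18]
50 0.7 -0.2 -1.6 margin 0.61 [-0.02  0.75  1.47 -0.81  1.1   2.03]
50 0.7 -0.2 -1.2 margin 0.39 [-0.05  0.67  1.69 -1.03  0.76  1.93]
50 0.7 -0.2 -0.8 margin 0.03 [-0.14  0.61  1.87 -1.39  0.41  1.91]
50 0.7 -0.2 -0.0 margin 0.2 [-0.49  0.59  1.94  1.64  0.31 -2.03]
50 0.7 -0.2 0.4 margin 0.52 [-0.61  0.63  1.81  1.16  0.63 -1.96]
50 0.7 -0.2 0.8 margin 0.65 [-0.66  0.7   1.61  0.89  0.97 -2.03]
50 0.7 -0.2 1.2 margin 0.52 [-0.65  0.78  1.38  0.7   1.29 -2.16]
50 0.7 -0.2 1.6 margin 0.36 [-0.6   0.88  1.14  0.55  1.58 -2.32]
50 0.7 -0.2 2.0 margin 0.15 [-0.52  0.96  0.92  0.4   1.83 -2.53]
```

Laying directly at 30° is out of wrist range at the tray. New plan:
1. Lay each drive down on the free bench at about (0.67, -0.45), tilted 50° from vertical.
2. Take it again from above across its 70 mm width.
3. Lower it flat into its pocket.

```bash
cat >> h.py <<'E'
def lay(P,yaw,th=np.radians(40),L=.055,up=0):
    u=np.array([np.cos(yaw),np.sin(yaw),0]); z=np.array([0,0,1])
    return np.array([P[0],P[1],0])+.035*u+L*(-np.cos(th)*u+np.sin(th)*z)+.0075*(np.sin(th)*u+np.cos(th)*z)+np.array([0,0,up]), tilt(yaw,np.pi/2-th)
S=(.67,-.45)
E
python3 - <<'E'
from h import *
a=lay(S,.3,up=.06);b=lay(S,.3,up=.002)
print(track([a,b],ctrl.observe()["joint_pos"]),a[0],b[0])
rows([a,b],vmax=4,wmax=.12)
E
```

```text
(np.float64(0.0713872915397693), np.float64(1.704651297063098e-08), array([-0.9966,  0.7713,  1.5953,  1.1826,  0.9219, -2.1342])) [ 0.6678 -0.4507  0.1011] [ 0.6678 -0.4507  0.0431]
[[-0.1, 3.5, 1.6, 0.086, -0.041, -0.068], [-0.2, 3.6, 1.3, 0.086, -0.041, -0.068], [-0.4, 3.7, 1.0, 0.086, -0.041, -0.068], [-0.7, 3.7, 0.7, 0.086, -0.041, -0.068], [-2.2, 0.0, 1.9, 0.0, 0.0, 0.0]]
[[-2.2, 0.0, 1.9, 0.0, 0.0, 0.0]]
at 6.175 [ 0.6326 -0.3052  0.1393] [-3.1    -1.0324 -0.1719] [-0.8014  0.5257  2.157   2.1762  0.7142 -2.6788] F [-0.4039  0.6631 -0.4727] 0.15835147524126908
```

>>> drive_tool(
  plan=[
    [-0.1,3.5,1.6,0.086,-0.041,-0.068],
    [-0.2,3.6,1.3,0.086,-0.041,-0.068],
    [-0.4,3.7,1.0,0.086,-0.041,-0.068],
    [-0.7,3.7,0.7,0.086,-0.041,-0.068],
    [0,0,0,0,0,0],
  ],
)

```text
t: 6.8
position: [0.6672, -0.4458, 0.1191]
tcp_rot: [3.089, -0.875, 0.333]
wrist_force: [-0.6, -0.6, -0.8]
finger_gap: 0.159
```

Run:
```python
from h import *
rows([lay(S,.3,up=.01)],vmax=3,wmax=.12)
shot("l1",[("scene",60,150,260,300)])
```

```text
[[-1.8, 0.1, 1.4, 0.009, -0.001, 0.007], [-1.8, 0.1, 1.4, 0.009, -0.001, 0.007], [-1.8, 0.1, 1.4, 0.009, -0.001, 0.007]]
at 6.8 [ 0.6672 -0.4458  0.1191] [ 3.0891 -0.8751  0.333 ] [-0.9901  0.6577  1.5943  1.1275  0.9416 -2.0342] F [-0.6257 -0.5988 -0.8314] 0.15904212779968144
```

View pics/l1.png

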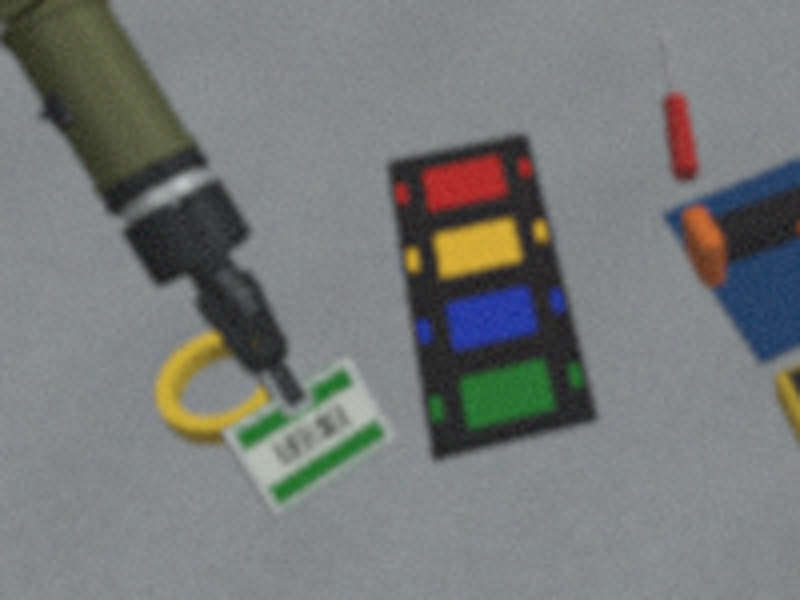

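>>> drive_tool(
  plan=[
    [-1.8,0.1,1.4,0.009,0,0.007],
    [-1.8,0.1,1.4,0.009,0,0.007],
    [-1.8,0.1,1.4,0.009,0,0.007],
    [0,0,0,0,0,0],
  ],
)

```text
t: 7.35
position: [0.6635, -0.4435, 0.0466]
tcp_rot: [-3.132, -0.872, 0.297]
wrist_force: [-0.1, 0.7, -0.6]
finger_gap: 0.158
```

Run:
```python
from h import *
rows([lay(S,.3,up=.00)],vmax=1,wmax=.12)
```

```text
[[-0.1, 0.4, 0.3, -0.004, 0.0, -0.001], [-0.1, 0.4, 0.3, -0.004, 0.0, -0.001]]
at 7.35 [ 0.6635 -0.4435  0.0466] [-3.1318 -0.8723  0.2971] [-0.9973  0.7617  1.6082  1.1791  0.9272 -2.1331] F [-0.0555  0.6944 -0.6443] 0.15764074206245737
```

Lowering a few mm to contact, opening slightly, then retreating along the tool.

>>> drive_tool(
  plan=[
    [-0.3,0,0.2,0,0,0],
    [-0.2,0,0.2,0,0,0],
    [0,0,0,0,0,0],
  ],
)

```text
t: 7.72
position: [0.6641, -0.4431, 0.0418]
tcp_rot: [-3.132, -0.876, 0.298]
wrist_force: [-0.2, 0.1, -1.8]
finger_gap: 0.16
```

>>> drive_tool(
  plan=[
    [0,0,0,0,0,0],
    [0,0,0,0,0,0],
    [0,0,0,0,0,0],
  ],
  jaw=0.3,
)

```text
t: 8.1
position: [0.6645, -0.4433, 0.0428]
tcp_rot: [-3.134, -0.876, 0.3]
wrist_force: [-0.5, 0.2, -0.0]
finger_gap: 0.299
```

>>> drive_tool(
  plan=[
    [0,0,-2,0,0,0],
    [0,0,-3,0,0,0],
    [0,0,-4,0,0,0],
    [0,0,-4,0,0,0],
    [0,0,-4,0,0,0],
  ],
)

```text
t: 8.72
position: [0.5327, -0.4843, 0.1576]
tcp_rot: [-3.133, -0.875, 0.299]
wrist_force: [0.5, -1.0, 0.2]
finger_gap: 0.297
```

```bash
cat >> h.py <<'E'
def drive_at(col,box,z):
    """label centre from the two colour bands in the top view (raw box), at height z"""
    im=ctrl.get_image("top")[:,:,::-1].copy(); cv2.imwrite("raw_top.png",im)
    b=sorted(blobs(im,col,box,amin=15),key=lambda t:-t[1][4])[:2]; P=[ray("top",t[0],z) for t in b]
    print([t[1].tolist() for t in b],P)
    if len(P)==2:
        d=P[1]-P[0]; c=(P[0]+P[1])/2; yaw=np.arctan2(d[1],d[0]); yaw=(yaw+np.pi/2)%np.pi-np.pi/2
        print("centre",c,"axis across",yaw,"band dist",np.linalg.norm(d)); return c,yaw
E
python3 - <<'E'
from h import *
print(proj("top",[*S,.015]))
u,v=proj("top",[*S,.015]).astype(int)
drive_at("green",(u-40,v-40,u+40,v+40),.015)
shot("l2",[("scene",60,150,260,300),("top",320,100,480,260)])
print(pose()[2]["position"])
E
```

```text
[398.6923 165.8478]
[[382, 156, 26, 12, 105], [388, 169, 26, 12, 105]] [array([ 0.6846, -0.4383,  0.015 ]), array([ 0.6417, -0.4524,  0.015 ])]
centre [ 0.6631 -0.4453  0.015 ] axis across 0.3181057387862385 band dist 0.04515633127589925
[ 0.5331 -0.4863  0.1586]
```

View pics/l2.png

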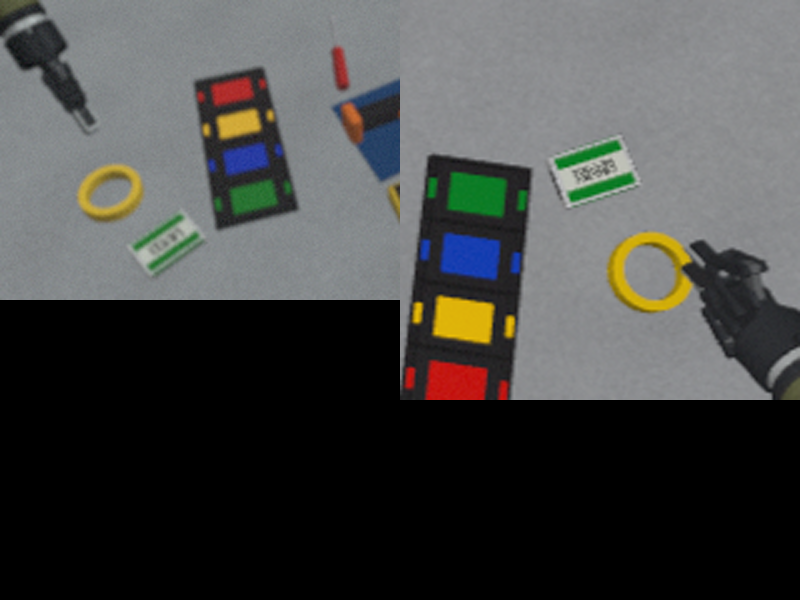

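The drive lies flat, label up, at (0.663, -0.445) with yaw 0.318. Next I'll regrip it from above.

Run:
```python
from h import *
c=[.6631,-.4453]
w=[([*c,.14],down(.318)),([*c,.04],down(.318))]
print(track(w,pose()[2]["joint_pos"]))
rows(w)
```

```text
(np.float64(0.7179999482287391), np.float64(3.333598241879326e-08), array([-0.6442,  0.7616,  1.169 , -0.    ,  1.211 , -0.9622]))
[[1.2, 0.0, 1.9, 0.001, -0.146, -0.002], [1.5, 0.0, 1.7, 0.001, -0.146, -0.002], [1.7, 0.0, 1.5, 0.001, -0.146, -0.002], [1.9, 0.0, 1.2, 0.001, -0.146, -0.002], [2.1, 0.0, 0.9, 0.001, -0.146, -0.002]]
[[2.2, 0.0, 0.6, 0.001, -0.146, -0.002], [0.0, 0.0, 5.0, 0.0, 0.0, 0.0], [0.0, 0.0, 5.0, 0.0, 0.0, 0.0]]
at 8.875 [ 0.5331 -0.4863  0.1586] [-3.1396 -0.8753  0.3015] [-1.2094  0.5841  1.622   1.0023  1.1422 -2.0567] F [-0.1764 -0.2881  0.5719] 0.29743276205684993
```

>>> drive_tool(
  plan=[
    [1.2,0,1.9,0,-0.146,0],
    [1.5,0,1.7,0,-0.146,0],
    [1.7,0,1.5,0,-0.146,0],
    [1.9,0,1.2,0,-0.146,0],
    [2.1,0,0.9,0,-0.146,0],
  ],
  jaw=1,
)

```text
t: 9.5
position: [0.6342, -0.4553, 0.1412]
tcp_rot: [-3.136, -0.12, 0.287]
wrist_force: [-0.1, -0.0, -1.6]
finger_gap: 1.004
```

>>> drive_tool(
  plan=[
    [2.2,0,0.6,0,-0.146,0],
    [0,0,4,0,0,0],
    [0,0,2,0,0,0],
    [0,0,0,0,0,0],
  ],
)

```text
t: 10.0
position: [0.6598, -0.4431, 0.0754]
tcp_rot: [-3.136, 0.032, 0.296]
wrist_force: [-0.6, -0.4, 0.8]
finger_gap: 0.999
```

Run:
```python
from h import *
c=[.6631,-.4453]
rows([([*c,.02],down(.318)),([*c,.0],down(.318))],vmax=3)
```

```text
[[0.2, 0.2, 2.8, -0.003, 0.016, -0.011], [0.2, 0.2, 2.8, -0.003, 0.016, -0.011], [0.0, 0.0, 2.0, 0.0, 0.0, 0.0]]
at 10.0 [ 0.6598 -0.4431  0.0754] [-3.1357  0.0317  0.2956] [-0.6343  0.7382  1.1234 -0.0226  1.3038 -0.9235] F [-0.5913 -0.3988  0.8348] 0.9991083868954075
```

>>> drive_tool(
  plan=[
    [0.2,0.2,2.8,0,0.016,-0.011],
    [0.2,0.2,2.8,0,0.016,-0.011],
    [0,0,0,0,0,0],
  ],
)

```text
t: 10.38
position: [0.6621, -0.4488, 0.0223]
tcp_rot: [-3.138, -0.004, 0.314]
wrist_force: [-0.2, 0.4, -0.4]
finger_gap: 1.001
```

Run:
```python
from h import *
c=[.6631,-.4453]
rows([([*c,.0],down(.318))],vmax=1)
```

```text
[[0.1, -0.1, 0.7, -0.001, -0.001, -0.001], [0.1, -0.1, 0.7, -0.001, -0.001, -0.001], [0.1, -0.1, 0.7, -0.001, -0.001, -0.001]]
at 10.375 [ 0.6621 -0.4488  0.0223] [-3.138  -0.0037  0.3137] [-0.6509  0.7797  1.1784  0.0055  1.1844 -0.9666] F [-0.2392  0.4191 -0.3882] 1.0006902074595978
```

>>> drive_tool(
  plan=[
    [0.1,-0.1,0.8,0,0,0],
    [0.1,-0.1,0.8,0,0,0],
    [0,0,0.6,0,0,0],
    [0,0,0,0,0,0],
  ],
)

```text
t: 10.88
position: [0.665, -0.4486, 0.0047]
tcp_rot: [3.139, -0.008, 0.312]
wrist_force: [-0.1, 0.1, -0.6]
finger_gap: 0.993
```

>>> drive_tool(
  plan=[
    [0,0,0,0,0,0],
    [0,0,0,0,0,0],
    [0,0,0,0,0,0],
    [0,0,0,0,0,0],
  ],
  jaw=0.7,
  force=40,
)

```text
t: 11.38
position: [0.6658, -0.4489, 0.0058]
tcp_rot: [3.138, -0.008, 0.312]
wrist_force: [0.3, -0.2, 0.7]
finger_gap: 0.791
```

>>> drive_tool(
  plan=[
    [0,0,-2,0,0,0],
    [0,0,-4,0,0,0],
    [0,0,-4,0,0,0],
    [0,0,0,0,0,0],
  ],
)

```text
t: 11.88
position: [0.6649, -0.4487, 0.1108]
tcp_rot: [3.138, -0.008, 0.312]
wrist_force: [-0.5, -0.5, -0.5]
finger_gap: 0.789
```

Run:
```python
from h import *
p,r,s=pose()
a=([.62,-.36,.12],down(.1)); b=([*POCK["green"],.06],down(-.16)) 
rows([a,b])
shot("l3",[("scene",90,150,230,290)])
```

```text
[[-0.8, -4.9, -0.5, 0.001, -0.004, 0.106], [-1.3, -4.8, -0.5, 0.001, -0.004, 0.106], [1.1, -3.1, 3.0, 0.0, 0.0, 0.13], [0.7, -3.2, 3.0, 0.0, 0.0, 0.13]]
at 11.875 [ 0.6649 -0.4487  0.1108] [ 3.1382 -0.0083  0.3123] [-0.6485  0.7038  1.1017  0.005   1.3285 -0.962 ] F [-0.4667 -0.4501 -0.5284] 0.7892716803380808
```

View pics/l3.png

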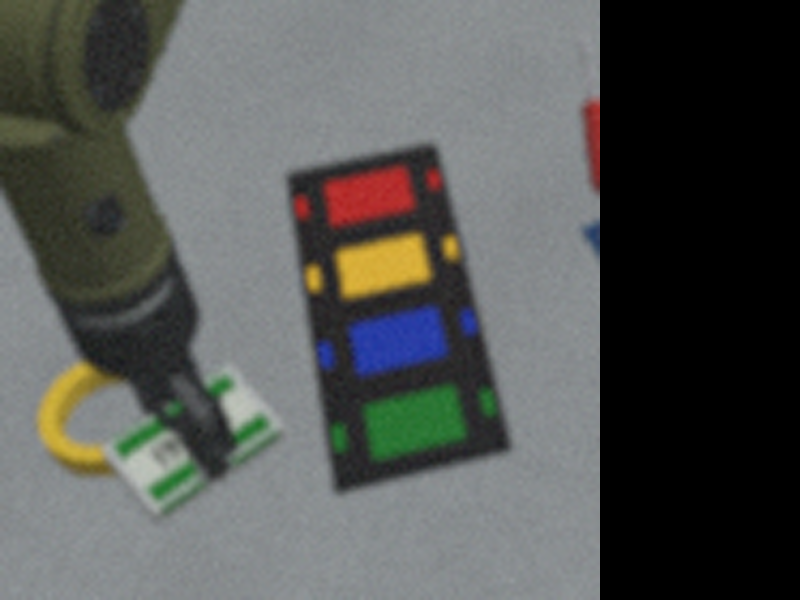

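>>> drive_tool(
  plan=[
    [-0.8,-4.9,-0.3,0,0,0.106],
    [-1.3,-4.8,-0.3,0,0,0.106],
    [1.1,-3.1,1.5,0,0,0.13],
    [0.7,-2.8,2,0,0,0.13],
    [0,0,0,0,0,0],
  ],
)

```text
t: 12.55
position: [0.628, -0.2933, 0.0718]
tcp_rot: [-3.134, 0.007, -0.177]
wrist_force: [-0.5, -0.9, -0.8]
finger_gap: 0.791
```

Run:
```python
from h import *
rows([([.6357,-.3010,.035],down(-.16))],vmax=3)
```

```text
[[0.5, 0.3, 1.8, -0.004, 0.003, -0.008], [0.5, 0.3, 1.8, -0.004, 0.003, -0.008]]
at 12.55 [ 0.628  -0.2933  0.0718] [-3.1344  0.0066 -0.1767] [-0.5004  0.606   1.4182  0.0052  1.126  -0.3259] F [-0.5143 -0.8649 -0.849 ] 0.7907172695873845
```

>>> drive_tool(
  plan=[
    [0.5,0.3,1.5,0,0,-0.008],
    [0.5,0.3,1.5,0,0,-0.008],
    [0,0,0,0,0,0],
  ],
)

```text
t: 12.92
position: [0.6368, -0.3035, 0.0385]
tcp_rot: [-3.135, 0.007, -0.158]
wrist_force: [-0.9, 0.4, -1.5]
finger_gap: 0.793
```

Run:
```python
from h import *
p,r,s=pose(); z=p[2]+.0092
print(z); t=p-.0042*r.as_matrix()[:,1]
u,v=proj("top",[t[0],t[1],z]).astype(int)
drive_at("green",(u-28,v-20,u+28,v+20),z)
shot("l4",[("top",310,140,390,220)])
rows([([.6357,-.3010,.012],down(-.16))],vmax=1)
```

```text
0.04773926188937626
[[342, 164, 11, 5, 42], [331, 171, 4, 8, 31]] [array([ 0.6635, -0.2776,  0.0477]), array([ 0.637 , -0.2321,  0.0477])]
centre [ 0.6502 -0.2549  0.0477] axis across -1.042929158668401 band dist 0.05265750346883673
[[-0.1, -0.1, 0.9, -0.002, 0.002, 0.001], [-0.1, -0.1, 0.9, -0.002, 0.002, 0.001], [-0.1, -0.1, 0.9, -0.002, 0.002, 0.001]]
at 13.025 [ 0.6372 -0.3035  0.04  ] [-3.1357  0.0057 -0.1585] [-0.5063  0.6532  1.4141  0.004   1.0817 -0.3497] F [-0.3679  0.4048 -0.9805] 0.7883922171424302
```

View pics/l4.png

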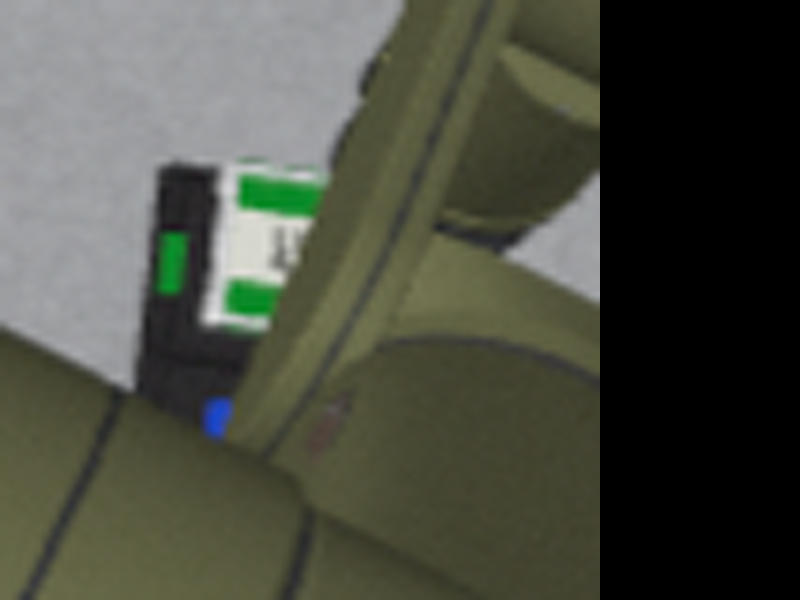

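Run:
```python
from h import *
z=.049
A,B=[ray("top",(310+a/7.5-.5,140+b/7.5-.5),z) for a,b in((205,322),(222,163))]
u=np.array([np.cos(-.16),np.sin(-.16),0]); v=np.array([-u[1],u[0],0])
print(A,B,np.linalg.norm(A-B),np.arctan2(*(B-A)[[1,0]])); m=(A+B)/2
p=pose()[0]; c=p.copy(); c[2]=z
print("end mid rel tcp along u,v:",(m-c)@u*1000,(m-c)@v*1000, "=> centre rel pocket u,v", [((m-.05*v)-np.array([*POCK["green"],z]))@d*1000 for d in(u,v)])
```

```text
[ 0.6111 -0.2441  0.049 ] [ 0.6783 -0.2544  0.049 ] 0.06797408317655175 -0.15210155475129458
end mid rel tcp along u,v: -1.181405887314236 54.755634116856214 => centre rel pocket u,v [np.float64(0.6391365883091599), np.float64(-1.6599748360822566)]
```

>>> drive_tool(
  plan=[
    [0,-0.2,0.9,0,0,0],
    [0,0,0.9,0,0,0],
    [0,0,0.7,0,0,0],
    [0,0,0,0,0,0],
  ],
)

```text
t: 13.52
position: [0.6376, -0.302, 0.0144]
tcp_rot: [-3.136, 0.004, -0.159]
wrist_force: [0.0, 0.0, -0.8]
finger_gap: 0.786
```

>>> drive_tool(
  plan=[
    [0,0,0.2,0,0,0],
    [0,0,0,0,0,0],
  ],
)

```text
t: 13.78
position: [0.6379, -0.3021, 0.0126]
tcp_rot: [-3.137, 0.003, -0.159]
wrist_force: [-0.8, -0.4, -1.0]
finger_gap: 0.792
```

>>> drive_tool(
  plan=[
    [0,0,0,0,0,0],
    [0,0,0,0,0,0],
    [0,0,0,0,0,0],
    [0,0,0,0,0,0],
  ],
  jaw=1,
)

```text
t: 14.28
position: [0.6388, -0.3025, 0.0139]
tcp_rot: [-3.137, 0.001, -0.159]
wrist_force: [0.3, -0.5, 0.3]
finger_gap: 0.999
```

>>> drive_tool(
  plan=[
    [0,0,-3,0,0,0],
    [0,0,-5,0,0,0],
    [0,0,-5.5,0,0,0],
    [0,0,-5.5,0,0,0],
  ],
)

```text
t: 14.78
position: [0.6355, -0.3016, 0.2017]
tcp_rot: [-3.132, 0.015, -0.159]
wrist_force: [0.5, -1.6, -0.0]
finger_gap: 0.999
```

```bash
cat >> h.py <<'E'
DR=dict(red=(.4359,.2546),blue=(.4921,.2589),green=(.5469,.2688),yellow=(.6026,.2766))
E
python3 - <<'E'
from h import *
d=DR["yellow"]
rows([([.6,0,.2],down(0)),([*d,.15],down(.145))])
E
```

```text
[[-1.4, -4.9, 0.1, -0.002, 0.002, -0.026], [-1.2, -4.9, 0.1, -0.002, 0.002, -0.026], [-1.1, -4.9, 0.1, -0.002, 0.002, -0.026], [-1.0, -5.0, 0.1, -0.002, 0.002, -0.026], [-0.9, -5.0, 0.0, -0.002, 0.002, -0.026]]
[[-0.7, -5.0, 0.0, -0.002, 0.002, -0.026], [0.0, -4.6, 0.8, 0.0, 0.0, -0.024], [0.2, -4.6, 0.8, 0.0, 0.0, -0.024], [0.3, -4.6, 0.8, 0.0, 0.0, -0.024], [0.4, -4.6, 0.8, 0.0, 0.0, -0.024]]
[[0.5, -4.6, 0.8, 0.0, 0.0, -0.024], [0.6, -4.6, 0.8, 0.0, 0.0, -0.024]]
at 14.775 [ 0.6355 -0.3016  0.2017] [-3.1324  0.0149 -0.1588] [-0.505   0.5146  1.2364  0.0036  1.4077 -0.3467] F [ 0.4721 -1.5526 -0.0068] 0.9989917723698806
```

>>> drive_tool(
  plan=[
    [-1.4,-4.9,0,0,0,-0.026],
    [-1.2,-4.9,0,0,0,-0.026],
    [-1.1,-4.9,0,0,0,-0.026],
    [-1.0,-5.0,0,0,0,-0.026],
    [-0.9,-5.0,0,0,0,-0.026],
  ],
  jaw=0.45,
)

```text
t: 15.4
position: [0.6105, -0.0498, 0.2121]
tcp_rot: [-3.138, -0.004, -0.032]
wrist_force: [0.8, 1.6, 0.2]
finger_gap: 0.447
```

>>> drive_tool(
  plan=[
    [-0.7,-5.0,0,0,0,-0.026],
    [0,-4.6,0.5,0,0,-0.024],
    [0.2,-4.6,0.5,0,0,-0.024],
    [0.3,-4.6,0.5,0,0,-0.024],
    [0.4,-4.6,0.5,0,0,-0.024],
  ],
)

```text
t: 16.02
position: [0.6069, 0.1928, 0.1944]
tcp_rot: [-3.139, -0.008, 0.094]
wrist_force: [1.2, -0.5, -0.2]
finger_gap: 0.45
```

>>> drive_tool(
  plan=[
    [0.5,-4.6,0.8,0,0,-0.024],
    [0.6,-4.6,0.8,0,0,-0.024],
    [0,0,0,0,0,0],
  ],
)

```text
t: 16.4
position: [0.6074, 0.2921, 0.1781]
tcp_rot: [-3.138, -0.009, 0.148]
wrist_force: [0.4, -0.3, -0.4]
finger_gap: 0.452
```

Run:
```python
from h import *
u,v=proj("top",[*POCK["green"],.021]).astype(int)
print(POCK["green"]); drive_at("green",(u-15,v-20,u+15,v+20),.021)
d=DR["yellow"]
rows([([*d,.11],down(.145)),([*d,.055],down(.145))])
```

```text
(0.6364, -0.2969)
[[338, 179, 27, 8, 110], [340, 166, 26, 7, 103]] [array([ 0.6159, -0.2942,  0.021 ]), array([ 0.6602, -0.3014,  0.021 ])]
centre [ 0.638  -0.2978  0.021 ] axis across -0.16233697638064393 band dist 0.04488676355917489
[[-0.4, 0.7, 3.4, -0.001, -0.005, 0.001], [-0.4, 0.6, 3.4, -0.001, -0.005, 0.001], [0.0, 0.0, 5.5, 0.0, 0.0, 0.0]]
at 16.45 [0.6075 0.2904 0.1784] [-3.1392 -0.0091  0.1466] [0.3831 0.4766 1.3661 0.0002 1.2895 0.2364] F [ 0.7173 -0.4131  0.6155] 0.4536569968351562
```

>>> drive_tool(
  plan=[
    [-0.4,1.2,2,0,-0.005,0],
    [-0.2,0.4,3.4,0,-0.004,0],
    [0,0,2,0,0,0],
    [0,0,0,0,0,0],
  ],
)

```text
t: 16.95
position: [0.6054, 0.2688, 0.1049]
tcp_rot: [-3.141, -0.003, 0.143]
wrist_force: [-0.6, 0.0, -0.1]
finger_gap: 0.451
```

Run:
```python
from h import *
d=DR["yellow"]
rows([([*d,.05],down(.145))],vmax=3)
```

```text
[[-0.1, -0.4, 2.7, 0.0, -0.001, -0.001], [-0.1, -0.4, 2.7, 0.0, -0.001, -0.001]]
at 16.95 [0.6054 0.2688 0.1049] [-3.1412 -0.0027  0.1432] [ 0.3542  0.5311  1.4717 -0.0002  1.1361  0.2111] F [-0.6295  0.0191 -0.0636] 0.4509491548119378
```

>>> drive_tool(
  plan=[
    [-0.1,-0.4,2.8,0,0,0],
    [-0.1,-0.4,2.4,0,0,0],
    [0,0,0.5,0,0,0],
    [0,0,0,0,0,0],
  ],
)

```text
t: 17.45
position: [0.6069, 0.2743, 0.0526]
tcp_rot: [-3.141, -0.011, 0.139]
wrist_force: [0.3, -0.5, -0.1]
finger_gap: 0.451
```

>>> drive_tool(
  plan=[
    [0,0,0,0,0,0],
    [0,0,0,0,0,0],
    [0,0,0,0,0,0],
    [0,0,0,0,0,0],
  ],
  jaw=0,
  force=60,
)

```text
t: 17.95
position: [0.6059, 0.2738, 0.055]
tcp_rot: [-3.14, -0.011, 0.139]
wrist_force: [-1.5, -0.1, -1.9]
finger_gap: 0.163
```

>>> drive_tool(
  plan=[
    [0,0,-3,0,0,0],
    [0,0,-5.5,0,0,0],
    [0,0,-5.5,0,0,0],
    [0,0,-4,0,0,0],
  ],
)

```text
t: 18.45
position: [0.6048, 0.273, 0.2357]
tcp_rot: [3.141, -0.008, 0.139]
wrist_force: [-0.3, 0.5, -1.0]
finger_gap: 0.162
```

Run:
```python
from h import *
q=pose()[2]["joint_pos"]
a=[([.6,0,.25],down(0)),([.66,-.42,.22],down(.1)),lay(S,.3,up=.06)]
print(track(a,q))
rows(a)
```

```text
(np.float64(0.6628563446920026), np.float64(1.1992164594687438e-08), array([-0.9966,  0.693 ,  1.5697,  1.1138,  0.9645, -2.0171]))
[[-0.9, 5.4, -0.3, 0.0, -0.002, 0.028], [-0.7, 5.4, -0.3, 0.0, -0.002, 0.028], [-0.5, 5.4, -0.3, 0.0, -0.002, 0.028], [-0.4, 5.4, -0.3, 0.0, -0.002, 0.028], [-0.2, 5.5, -0.3, 0.0, -0.002, 0.028]]
[[0.7, 5.2, 0.4, 0.0, 0.0, -0.013], [0.7, 5.3, 0.4, 0.0, 0.0, -0.013], [0.6, 5.3, 0.4, 0.0, 0.0, -0.013], [0.6, 5.3, 0.4, 0.0, 0.0, -0.012], [0.5, 5.3, 0.4, 0.0, 0.0, -0.013]]
[[0.4, 5.3, 0.4, 0.0, 0.0, -0.013], [0.4, 5.3, 0.4, 0.0, 0.0, -0.013], [0.3, 5.3, 0.4, 0.0, 0.0, -0.012], [0.1, 0.5, 2.0, 0.015, 0.145, -0.031], [-0.2, 0.5, 2.0, 0.015, 0.145, -0.031]]
[[-0.5, 0.6, 1.9, 0.015, 0.145, -0.031], [-0.8, 0.6, 1.8, 0.015, 0.145, -0.031], [-1.1, 0.6, 1.7, 0.015, 0.145, -0.031], [-1.3, 0.6, 1.5, 0.015, 0.145, -0.031]]
at 18.45 [0.6048 0.273  0.2357] [ 3.141  -0.0077  0.1391] [ 0.3616  0.4238  1.3081 -0.0023  1.4023  0.2229] F [-0.3358  0.5499 -1.0372] 0.1618911565879058
```

>>> drive_tool(
  plan=[
    [-0.9,5.4,-0.3,0,0,0.028],
    [-0.7,5.4,-0.3,0,0,0.028],
    [-0.5,5.4,-0.3,0,0,0.028],
    [-0.4,5.4,-0.3,0,0,0.028],
    [-0.2,5.5,-0.3,0,0,0.028],
  ],
)

```text
t: 19.08
position: [0.6081, -0.0014, 0.2584]
tcp_rot: [-3.137, -0.032, 0.002]
wrist_force: [0.8, 1.4, -1.2]
finger_gap: 0.159
```

>>> drive_tool(
  plan=[
    [0.7,5.2,0.4,0,0,-0.013],
    [0.7,5.3,0.4,0,0,-0.013],
    [0.6,5.3,0.4,0,0,-0.013],
    [0.6,5.3,0.4,0,0,-0.012],
    [0.5,5.3,0.4,0,0,-0.013],
  ],
)

```text
t: 19.7
position: [0.651, -0.2753, 0.2423]
tcp_rot: [3.139, -0.044, 0.067]
wrist_force: [1.3, -0.2, -1.5]
finger_gap: 0.166
```

>>> drive_tool(
  plan=[
    [0.4,5.3,0.4,0,0,-0.013],
    [0.4,5.3,0.4,0,0,-0.013],
    [0.3,4.3,0.4,0,0,-0.012],
    [0,0,0.5,0.015,0.145,-0.031],
    [0,0,0.5,0.015,0.145,-0.031],
  ],
)

```text
t: 20.32
position: [0.6816, -0.4369, 0.219]
tcp_rot: [-3.137, -0.347, 0.169]
wrist_force: [0.0, 0.3, -1.6]
finger_gap: 0.161
```

>>> drive_tool(
  plan=[
    [0,0,0.5,0.015,0.145,-0.031],
    [0,0,0.5,0.015,0.145,-0.031],
    [0,0,0,0.015,0.145,-0.031],
    [0,0,0,0.015,0.145,-0.031],
    [0,0,0,0,0,0],
  ],
)

```text
t: 20.95
position: [0.6827, -0.442, 0.2087]
tcp_rot: [3.09, -0.938, 0.339]
wrist_force: [-0.1, 0.4, -1.4]
finger_gap: 0.16
```

Run:
```python
from h import *
rows([lay(S,.3,L=.049,up=.03),lay(S,.3,L=.049,up=.008)],vmax=4)
```

```text
[[-3.0, 0.0, 1.8, 0.005, -0.017, 0.006], [-3.0, 0.0, 1.9, 0.005, -0.017, 0.006], [-3.0, 0.0, 1.9, 0.005, -0.017, 0.006], [-2.9, 0.1, 2.0, 0.005, -0.017, 0.006], [-1.7, 0.0, 1.4, 0.0, 0.0, 0.0]]
at 20.95 [ 0.6827 -0.442   0.2087] [ 3.0902 -0.9385  0.3393] [-0.9897  0.5754  1.5319  1.109   1.0352 -1.9156] F [-0.0944  0.4179 -1.395 ] 0.16026317995973036
```

>>> drive_tool(
  plan=[
    [-3.0,0,1.8,0.005,-0.017,0.006],
    [-3.0,0,1.9,0.005,-0.017,0.006],
    [-3.0,0,1.9,0.005,-0.017,0.006],
    [-2.4,0.1,1.8,0.005,-0.017,0.006],
    [0,0,0,0,0,0],
  ],
)

```text
t: 21.58
position: [0.6772, -0.4515, 0.0718]
tcp_rot: [3.132, -0.862, 0.308]
wrist_force: [0.2, 0.0, -0.9]
finger_gap: 0.161
```

Run:
```python
from h import *
rows([lay(S,.3,L=.049,up=.002)],vmax=1.5)
```

```text
[[-0.9, -0.1, 0.6, 0.001, 0.004, 0.002], [-0.9, -0.1, 0.6, 0.001, 0.004, 0.002], [-0.9, -0.1, 0.6, 0.001, 0.004, 0.002]]
at 21.575 [ 0.6772 -0.4515  0.0718] [ 3.1319 -0.8617  0.3076] [-0.9812  0.7328  1.5684  1.1352  0.929  -2.0528] F [ 0.2268  0.0238 -0.8832] 0.16068137489666035
```

>>> drive_tool(
  plan=[
    [-0.9,-0.1,0.6,0,0,0],
    [-0.9,-0.1,0.6,0,0,0],
    [-0.8,-0.1,0.5,0,0,0],
    [-0.2,0,0.1,0,0,0],
    [0,0,0,0,0,0],
  ],
)

```text
t: 22.2
position: [0.6734, -0.4514, 0.0402]
tcp_rot: [3.125, -0.864, 0.313]
wrist_force: [0.3, -0.5, -0.9]
finger_gap: 0.162
```

>>> drive_tool(
  plan=[
    [0,0,0,0,0,0],
    [0,0,0,0,0,0],
    [0,0,0,0,0,0],
  ],
  jaw=0.3,
)

```text
t: 22.58
position: [0.6739, -0.452, 0.042]
tcp_rot: [3.122, -0.866, 0.315]
wrist_force: [0.4, 0.8, -1.4]
finger_gap: 0.299
```

>>> drive_tool(
  plan=[
    [0,0,-2,0,0,0],
    [0,0,-3,0,0,0],
    [0,0,-4,0,0,0],
    [0,0,-4,0,0,0],
    [0,0,-4,0,0,0],
  ],
)

```text
t: 23.2
position: [0.5428, -0.4903, 0.1592]
tcp_rot: [3.121, -0.865, 0.316]
wrist_force: [-0.3, -0.6, -1.8]
finger_gap: 0.302
```

```bash
cat >> h.py <<'E'
def seen(col,P,z,h=22):
    u,v=proj("top",[*P,z]).astype(int); return drive_at(col,(u-h,v-h,u+h,v+h),z)
E
python3 - <<'E'
from h import *
c,y=seen("yellow",S,.015,17)
rows([([*c[:2],.12],down(y)),([*c[:2],.05],down(y))])
E
```

```text
[[388, 167, 27, 12, 128], [383, 154, 27, 12, 126]] [array([ 0.6488, -0.4552,  0.015 ]), array([ 0.6917, -0.4419,  0.015 ])]
centre [ 0.6703 -0.4485  0.015 ] axis across 0.2983905308886372 band dist 0.04495160271914519
[[0.9, -0.1, 2.2, 0.003, -0.144, 0.001], [1.2, -0.1, 2.0, 0.003, -0.144, 0.001], [1.5, -0.1, 1.8, 0.003, -0.144, 0.001], [1.8, -0.1, 1.6, 0.003, -0.144, 0.001], [2.0, -0.1, 1.3, 0.003, -0.144, 0.001]]
[[2.2, -0.1, 1.0, 0.003, -0.144, 0.001], [0.0, 0.0, 3.5, 0.0, 0.0, 0.0], [0.0, 0.0, 3.5, 0.0, 0.0, 0.0]]
at 23.25 [ 0.5407 -0.4937  0.1632] [ 3.1114 -0.8653  0.32  ] [-1.1979  0.5786  1.6077  0.9985  1.1245 -2.0446] F [-0.9637 -0.7689  1.4008] 0.3005751028983149
```

>>> drive_tool(
  plan=[
    [0.9,-0.1,2.2,0,-0.144,0],
    [1.2,-0.1,2.0,0,-0.144,0],
    [1.5,-0.1,1.8,0,-0.144,0],
    [1.8,-0.1,1.6,0,-0.144,0],
    [2.0,-0.1,1.3,0,-0.144,0],
  ],
  jaw=1,
)

```text
t: 23.88
position: [0.6354, -0.4703, 0.1384]
tcp_rot: [3.11, -0.125, 0.273]
wrist_force: [0.1, -0.1, -0.6]
finger_gap: 0.999
```

>>> drive_tool(
  plan=[
    [2.2,-0.1,1.0,0,-0.144,0],
    [0,0,2,0,0,0],
    [0,0,2,0,0,0],
    [0,0,0,0,0,0],
  ],
)

```text
t: 24.38
position: [0.6562, -0.4663, 0.0945]
tcp_rot: [3.105, 0.022, 0.265]
wrist_force: [-0.4, 0.6, -0.6]
finger_gap: 0.998
```

Run:
```python
from h import *
c=[.6703,-.4485]
rows([([*c,.025],down(.3))],vmax=3)
```

```text
[[0.7, -0.5, 2.3, 0.012, 0.008, -0.012], [0.7, -0.5, 2.3, 0.012, 0.008, -0.012], [0.6, -0.5, 2.3, 0.012, 0.008, -0.012]]
at 24.375 [ 0.6562 -0.4663  0.0945] [3.1055 0.0222 0.2649] [-0.652   0.7175  1.1168 -0.0412  1.2924 -0.9063] F [-0.3866  0.5822 -0.596 ] 0.9980782791790128
```

>>> drive_tool(
  plan=[
    [0.7,-0.6,2.0,0.012,0.008,-0.012],
    [0.7,-0.6,2.2,0.012,0.008,-0.012],
    [0.6,-0.5,2.2,0.012,0.008,-0.012],
    [0,0,0,0,0,0],
  ],
)

```text
t: 24.88
position: [0.6669, -0.447, 0.0254]
tcp_rot: [-3.137, -0.002, 0.298]
wrist_force: [-0.2, 0.9, 0.2]
finger_gap: 0.999
```

Run:
```python
from h import *
c=[.6703,-.4485]
rows([([*c,.003],down(.3))],vmax=1)
```

```text
[[0.1, 0.1, 0.7, -0.002, -0.001, -0.001], [0.1, 0.1, 0.7, -0.002, -0.001, -0.001], [0.1, 0.1, 0.7, -0.002, -0.001, -0.001]]
at 24.875 [ 0.6669 -0.447   0.0254] [-3.1367 -0.0022  0.2981] [-0.6452  0.7813  1.1656  0.005   1.1973 -0.9452] F [-0.1524  0.8566  0.1869] 0.9992483408979868
```

>>> drive_tool(
  plan=[
    [0.1,0.1,0.8,0,0,0],
    [0.1,0.1,0.8,0,0,0],
    [0.1,0,0.7,0,0,0],
    [0,0,0,0,0,0],
  ],
)

```text
t: 25.38
position: [0.6718, -0.4486, 0.0018]
tcp_rot: [-3.139, -0.003, 0.299]
wrist_force: [-0.1, 0.9, -0.3]
finger_gap: 0.999
```

>>> drive_tool(
  plan=[
    [0,0,0,0,0,0],
    [0,0,0,0,0,0],
    [0,0,0,0,0,0],
    [0,0,0,0,0,0],
  ],
  jaw=0.7,
  force=40,
)

```text
t: 25.88
position: [0.672, -0.449, 0.0028]
tcp_rot: [-3.14, -0.004, 0.299]
wrist_force: [-0.7, -0.4, -0.7]
finger_gap: 0.802
```

>>> drive_tool(
  plan=[
    [0,0,-2,0,0,0],
    [0,0,-4,0,0,0],
    [0,0,-2.5,0,0,0],
    [0,0,0,0,0,0],
  ],
)

```text
t: 26.38
position: [0.6721, -0.4495, 0.0932]
tcp_rot: [-3.141, -0.005, 0.299]
wrist_force: [0.8, -0.7, -1.3]
finger_gap: 0.796
```

```bash
cat >> h.py <<'E'
def tcp_for(col,grip,c,up,yaw=-.16):
    """TCP for the drive to stand over the pocket; grip = measured TCP xyz+yaw at grasp, c = drive centre then"""
    ty=lambda a:np.array([np.sin(a),-np.cos(a)]); off=(np.array(c[:2])-grip[:2])@ty(grip[3])
    print("off y",off); return ([*(np.array(POCK[col])-off*ty(yaw)),grip[2]+.006+up],down(yaw))
E
python3 - <<'E'
from h import *
p,r,s=pose()
t=tcp_for("yellow",(p[0],p[1],.005,s["tcp_rot"][2]),(.6703,-.4485),.03)
a=([.57,-.37,.11],down(0)); print(t[0])
rows([a,t])
E
```

```text
off y -0.0014913007868002743
[np.float64(0.47606240863312455), np.float64(-0.2727722528244488), 0.040999999999999995]
[[-2.5, -3.5, -0.6, 0.0, -0.002, 0.1], [-2.8, -3.3, -0.6, 0.0, -0.002, 0.1], [-3.1, -3.0, -0.6, 0.0, -0.002, 0.1], [-3.1, -3.2, 2.3, 0.0, 0.0, 0.053], [-3.3, -3.1, 2.3, 0.0, 0.0, 0.053]]
[[-3.5, -2.9, 2.3, 0.0, 0.0, 0.053]]
at 26.375 [ 0.6721 -0.4495  0.0932] [-3.141  -0.0047  0.2986] [-0.6436  0.7288  1.095   0.0043  1.3155 -0.9433] F [ 0.8428 -0.6827 -1.2756] 0.7961275876827841
```

>>> drive_tool(
  plan=[
    [-2.5,-3.5,-0.6,0,0,0.1],
    [-2.8,-3.3,-0.6,0,0,0.1],
    [-3.1,-3.0,-0.6,0,0,0.1],
    [-3.1,-3.2,1.5,0,0,0.053],
    [-3.3,-3.1,1.5,0,0,0.053],
  ],
)

```text
t: 27.0
position: [0.5066, -0.3029, 0.0793]
tcp_rot: [3.141, -0.009, -0.122]
wrist_force: [0.1, 0.6, -2.0]
finger_gap: 0.803
```

>>> drive_tool(
  plan=[
    [-2.5,-1.9,1.5,0,0,0.053],
    [0,0,0,0,0,0],
  ],
)

```text
t: 27.25
position: [0.4777, -0.2755, 0.0618]
tcp_rot: [-3.138, -0.001, -0.176]
wrist_force: [0.3, -0.9, -1.5]
finger_gap: 0.801
```

Run:
```python
from h import *
rows([([.4764,-.2728,.03],down(-.16))],vmax=3)
```

```text
[[-0.1, -0.1, 1.6, -0.002, 0.0, -0.008], [-0.1, -0.1, 1.6, -0.002, 0.0, -0.008]]
at 27.25 [ 0.4777 -0.2755  0.0618] [-3.1375 -0.0006 -0.1762] [-0.6023  0.4567  1.7656  0.005   0.9204 -0.4292] F [ 0.3099 -0.9456 -1.5399] 0.8011745686575241
```

>>> drive_tool(
  plan=[
    [0,-0.1,1.6,0,0,-0.008],
    [0,-0.1,1.6,0,0,-0.008],
    [0,0,0,0,0,0],
    [0,0,0,0,0,0],
  ],
)

```text
t: 27.75
position: [0.4827, -0.277, 0.0282]
tcp_rot: [-3.14, -0.006, -0.158]
wrist_force: [0.1, -0.9, -2.0]
finger_gap: 0.799
```

Run:
```python
from h import *
rows([([.4764,-.2728,.0105],down(-.16))],vmax=1)
```

```text
[[-0.3, -0.2, 0.9, -0.001, -0.003, 0.001], [-0.3, -0.2, 0.9, -0.001, -0.003, 0.001]]
at 27.75 [ 0.4827 -0.277   0.0282] [-3.1404 -0.0064 -0.1582] [-0.5995  0.5065  1.7898  0.0051  0.8401 -0.4447] F [ 0.0739 -0.8876 -1.9953] 0.7986131185027847
```

>>> drive_tool(
  plan=[
    [-0.6,-0.5,0.2,0,0,0],
    [0,0,0,0,0,0],
    [0,0,0,0,0,0],
  ],
)

```text
t: 28.12
position: [0.4783, -0.2716, 0.0269]
tcp_rot: [-3.141, -0.008, -0.158]
wrist_force: [0.1, -0.1, -1.9]
finger_gap: 0.798
```

Run:
```python
from h import *
rows([([.4764,-.2728,.0105],down(-.16))],vmax=1)
```

```text
[[-0.1, 0.1, 0.8, 0.0, -0.004, 0.001], [-0.1, 0.1, 0.8, 0.0, -0.004, 0.001]]
at 28.125 [ 0.4783 -0.2716  0.0269] [-3.1413 -0.0084 -0.1584] [-0.5959  0.5013  1.8073  0.0052  0.8255 -0.441 ] F [ 0.0637 -0.0571 -1.9345] 0.7978279327111729
```

>>> drive_tool(
  plan=[
    [-0.2,0.1,0.8,0,0,0],
    [-0.2,0.1,0.7,0,0,0],
    [-0.1,0,0,0,0,0],
    [0,0,0,0,0,0],
  ],
)

```text
t: 28.62
position: [0.4737, -0.2735, 0.0112]
tcp_rot: [3.141, -0.011, -0.159]
wrist_force: [0.5, -0.3, -0.4]
finger_gap: 0.796
```

>>> drive_tool(
  plan=[
    [0.2,0,0,0,0,0],
    [0,0,0,0,0,0],
  ],
)

```text
t: 28.88
position: [0.4756, -0.2737, 0.0112]
tcp_rot: [3.141, -0.01, -0.159]
wrist_force: [0.6, 1.0, -1.0]
finger_gap: 0.803
```

>>> drive_tool(
  plan=[
    [0,0,0,0,0,0],
    [0,0,0,0,0,0],
    [0,0,0,0,0,0],
    [0,0,0,0,0,0],
  ],
  jaw=1,
)

```text
t: 29.38
position: [0.4759, -0.2739, 0.0119]
tcp_rot: [3.141, -0.011, -0.158]
wrist_force: [-0.3, -0.0, -1.0]
finger_gap: 0.999
```

>>> drive_tool(
  plan=[
    [0,0,-3,0,0,0],
    [0,0,-5,0,0,0],
    [0,0,-5.5,0,0,0],
    [0,0,-5.5,0,0,0],
  ],
)

```text
t: 29.88
position: [0.4708, -0.2714, 0.2017]
tcp_rot: [-3.137, 0.001, -0.159]
wrist_force: [1.0, -0.6, -0.3]
finger_gap: 1.002
```

Run:
```python
from h import *
d=DR["red"]
rows([([.48,0,.21],down(0)),([*d,.16],down(.145))])
```

```text
[[-0.7, -5.4, -0.1, -0.001, 0.0, -0.032], [-0.5, -5.4, -0.1, -0.001, 0.0, -0.032], [-0.3, -5.4, -0.2, -0.001, 0.0, -0.032], [-0.2, -5.4, -0.2, -0.001, 0.0, -0.032], [0.0, -5.4, -0.2, -0.001, 0.0, -0.032]]
[[-0.9, -5.1, 1.0, 0.0, 0.0, -0.029], [-0.7, -5.1, 1.0, 0.0, 0.0, -0.029], [-0.6, -5.1, 1.0, 0.0, 0.0, -0.029], [-0.4, -5.1, 1.0, 0.0, 0.0, -0.029], [-0.3, -5.2, 1.0, 0.0, 0.0, -0.029]]
at 29.875 [ 0.4708 -0.2714  0.2017] [-3.1368  0.001  -0.1586] [-0.6034  0.2894  1.6132  0.0041  1.242  -0.4462] F [ 0.9977 -0.6387 -0.3134] 1.0023828776437946
```

>>> drive_tool(
  plan=[
    [-0.7,-5.4,0,0,0,-0.032],
    [-0.5,-5.4,0,0,0,-0.032],
    [-0.3,-5.4,0,0,0,-0.032],
    [-0.2,-5.4,0,0,0,-0.032],
    [0,-5.4,0,0,0,-0.032],
  ],
  jaw=0.45,
)

```text
t: 30.5
position: [0.4846, -0.0001, 0.209]
tcp_rot: [3.138, -0.017, -0.002]
wrist_force: [0.4, -0.3, -0.0]
finger_gap: 0.448
```

>>> drive_tool(
  plan=[
    [-0.9,-5.1,0.6,0,0,-0.029],
    [-0.7,-5.1,0.6,0,0,-0.029],
    [-0.6,-5.1,0.6,0,0,-0.029],
    [-0.4,-5.1,0.6,0,0,-0.029],
    [-0.3,-4.2,0.6,0,0,-0.029],
  ],
)

```text
t: 31.12
position: [0.4415, 0.2528, 0.1778]
tcp_rot: [3.136, -0.021, 0.149]
wrist_force: [0.3, 0.6, 0.4]
finger_gap: 0.451
```

>>> drive_tool(
  plan=[
    [0,0,0,0,0,0],
    [0,0,0,0,0,0],
  ],
)

```text
t: 31.38
position: [0.4401, 0.255, 0.1772]
tcp_rot: [3.135, -0.02, 0.154]
wrist_force: [-0.1, -0.9, 0.4]
finger_gap: 0.453
```

Run:
```python
from h import *
seen("yellow",POCK["yellow"],.021,15); print(POCK["yellow"])
rows([([*DR["red"],.1],down(.145))],vmax=4)
```

```text
[[332, 231, 29, 9, 139], [334, 216, 27, 9, 130]] [array([ 0.453 , -0.2704,  0.021 ]), array([ 0.4976, -0.2757,  0.021 ])]
centre [ 0.4753 -0.273   0.021 ] axis across -0.11894251328881444 band dist 0.04498051687663494
(0.4763, -0.2713)
[[-0.3, 0.0, 3.9, 0.003, -0.01, 0.004], [-0.3, 0.0, 3.9, 0.003, -0.01, 0.004]]
at 31.425 [0.4402 0.2549 0.1773] [ 3.1358 -0.0199  0.1529] [ 0.4501  0.2572  1.732  -0.0126  1.1351  0.3025] F [-0.02    0.2202  0.1218] 0.4506353179476223
```

>>> drive_tool(
  plan=[
    [-0.4,0,3.9,0.003,-0.01,0],
    [-0.3,0,3.9,0.003,-0.01,0],
    [0,0,0,0,0,0],
    [0,0,0,0,0,0],
  ],
)

```text
t: 31.92
position: [0.4383, 0.2503, 0.1007]
tcp_rot: [-3.141, -0.006, 0.146]
wrist_force: [-0.6, -0.4, 0.1]
finger_gap: 0.451
```

Run:
```python
from h import *
rows([([*DR["red"],.052],down(.145))],vmax=4)
```

```text
[[-0.1, -0.2, 2.4, -0.001, -0.003, 0.0], [-0.1, -0.2, 2.4, -0.001, -0.003, 0.0]]
at 31.925 [0.4383 0.2503 0.1007] [-3.1405 -0.0057  0.1457] [ 0.4356  0.3495  1.8298 -0.0007  0.9565  0.2903] F [-0.6025 -0.3863  0.0618] 0.45096558894386035
```

>>> drive_tool(
  plan=[
    [-0.3,-0.3,2.4,0,-0.003,0],
    [-0.3,-0.3,2.3,0,-0.003,0],
    [0,0,0.3,0,0,0],
    [0,0,0,0,0,0],
  ],
)

```text
t: 32.42
position: [0.438, 0.2566, 0.0567]
tcp_rot: [-3.137, -0.013, 0.143]
wrist_force: [0.8, -0.6, 0.2]
finger_gap: 0.451
```

>>> drive_tool(
  plan=[
    [0,0,0,0,0,0],
    [0,0,0,0,0,0],
    [0,0,0,0,0,0],
    [0,0,0,0,0,0],
  ],
  jaw=0,
  force=60,
)

```text
t: 32.92
position: [0.4386, 0.2567, 0.0588]
tcp_rot: [-3.136, -0.015, 0.143]
wrist_force: [-0.5, -0.3, -1.8]
finger_gap: 0.162
```

>>> drive_tool(
  plan=[
    [0,0,-3,0,0,0],
    [0,0,-5.5,0,0,0],
    [0,0,-5.5,0,0,0],
    [0,0,-5,0,0,0],
  ],
)

```text
t: 33.42
position: [0.4339, 0.2541, 0.2491]
tcp_rot: [-3.14, -0.006, 0.143]
wrist_force: [1.3, 0.5, -2.1]
finger_gap: 0.157
```

Run:
```python
from h import *
a=[([.55,.02,.26],down(0)),([.67,-.42,.22],down(.1))]
rows(a)
```

```text
[[1.6, 5.0, -0.2, 0.0, -0.001, 0.029], [1.8, 4.9, -0.2, 0.0, -0.001, 0.029], [1.9, 4.9, -0.2, 0.0, -0.001, 0.029], [2.1, 4.8, -0.2, 0.0, -0.001, 0.029], [2.2, 4.7, -0.2, 0.0, -0.001, 0.029]]
[[1.3, 4.9, 0.4, 0.0, 0.0, -0.011], [1.3, 4.9, 0.4, 0.0, 0.0, -0.011], [1.2, 4.9, 0.4, 0.0, 0.0, -0.011], [1.2, 4.9, 0.4, 0.0, 0.0, -0.011], [1.1, 4.9, 0.4, 0.0, 0.0, -0.011]]
[[1.1, 5.0, 0.4, 0.0, 0.0, -0.011], [1.0, 5.0, 0.4, 0.0, 0.0, -0.011], [0.9, 5.0, 0.4, 0.0, 0.0, -0.011], [0.9, 5.0, 0.4, 0.0, 0.0, -0.011]]
at 33.425 [0.4339 0.2541 0.2491] [-3.1397 -0.0057  0.1429] [0.4457 0.1884 1.6273 0.0001 1.3199 0.3028] F [ 1.2583  0.4995 -2.0544] 0.1574884617028878
```

>>> drive_tool(
  plan=[
    [1.6,5.0,-0.2,0,0,0.029],
    [1.8,4.9,-0.2,0,0,0.029],
    [1.9,4.9,-0.2,0,0,0.029],
    [2.1,4.8,-0.2,0,0,0.029],
    [2.2,4.7,-0.2,0,0,0.029],
  ],
)

```text
t: 34.05
position: [0.5562, 0.0189, 0.2661]
tcp_rot: [-3.133, -0.021, 0.002]
wrist_force: [0.9, 0.8, -2.1]
finger_gap: 0.158
```

>>> drive_tool(
  plan=[
    [1.3,4.9,0.4,0,0,-0.011],
    [1.3,4.9,0.4,0,0,-0.011],
    [1.2,4.9,0.4,0,0,-0.011],
    [1.2,4.9,0.4,0,0,-0.011],
    [1.1,4.9,0.4,0,0,-0.011],
  ],
)

```text
t: 34.67
position: [0.6266, -0.2331, 0.2441]
tcp_rot: [-3.134, -0.023, 0.058]
wrist_force: [0.9, 0.4, -2.1]
finger_gap: 0.159
```

>>> drive_tool(
  plan=[
    [1.1,5.0,0.4,0,0,-0.011],
    [1.0,5.0,0.4,0,0,-0.011],
    [0.7,4,0.4,0,0,-0.011],
    [0,3,0.5,0.015,0.145,-0.031],
    [0,0,0.5,0.015,0.145,-0.031],
  ],
)

```text
t: 35.3
position: [0.6726, -0.4108, 0.216]
tcp_rot: [-3.116, -0.321, 0.151]
wrist_force: [0.1, 1.2, -1.2]
finger_gap: 0.16
```

>>> drive_tool(
  plan=[
    [0,0,0.5,0.015,0.145,-0.031],
    [0,0,0.5,0.015,0.145,-0.031],
    [0,0,0,0.015,0.145,-0.031],
    [0,0,0,0.015,0.1,-0.031],
    [0,0,0,0,0,0],
  ],
)

```text
t: 35.92
position: [0.6713, -0.4125, 0.2014]
tcp_rot: [-3.136, -0.868, 0.285]
wrist_force: [0.3, 0.7, -2.2]
finger_gap: 0.161
```

Run:
```python
from h import *
rows([lay(S,.3,L=.053,up=.03)],vmax=4)
```

```text
[[-2.7, 0.9, 1.9, 0.001, 0.001, -0.002], [-2.7, 0.9, 1.9, 0.001, 0.001, -0.002], [-2.7, 0.9, 1.9, 0.001, 0.001, -0.002], [-2.7, 0.9, 1.9, 0.001, 0.001, -0.002]]
at 35.925 [ 0.6713 -0.4125  0.2014] [-3.136  -0.8682  0.2851] [-0.9567  0.5381  1.5667  1.0315  1.0043 -1.8208] F [ 0.334   0.6823 -2.1577] 0.16061601992616134
```

>>> drive_tool(
  plan=[
    [-2.7,0.9,1.9,0,0,0],
    [-2.7,0.9,1.9,0,0,0],
    [-2.7,0.9,1.9,0,0,0],
    [-2.7,0.8,1.9,0,0,0],
    [0,0,0,0,0,0],
  ],
)

```text
t: 36.55
position: [0.6742, -0.4519, 0.0702]
tcp_rot: [3.134, -0.86, 0.298]
wrist_force: [-0.1, 0.9, -2.7]
finger_gap: 0.156
```

Run:
```python
from h import *
rows([lay(S,.3,L=.053,up=.002)],vmax=1.5)
```

```text
[[-1.2, -0.2, 0.8, 0.005, 0.006, -0.001], [-1.2, -0.2, 0.8, 0.005, 0.006, -0.001]]
at 36.55 [ 0.6742 -0.4519  0.0702] [ 3.1342 -0.8599  0.2979] [-0.9838  0.7315  1.5766  1.1398  0.9224 -2.0559] F [-0.0574  0.9129 -2.7063] 0.1556201927435539
```

>>> drive_tool(
  plan=[
    [-1.2,-0.1,0.8,0,0,0],
    [-1.1,-0.1,0.7,0,0,0],
    [-0.1,0,0.1,0,0,0],
    [0,0,0,0,0,0],
  ],
)

```text
t: 37.05
position: [0.6726, -0.451, 0.0449]
tcp_rot: [3.126, -0.861, 0.307]
wrist_force: [-0.2, -0.2, -1.9]
finger_gap: 0.161
```

>>> drive_tool(
  plan=[
    [0,0,0,0,0,0],
    [0,0,0,0,0,0],
    [0,0,0,0,0,0],
  ],
  jaw=0.3,
)

```text
t: 37.42
position: [0.6733, -0.4516, 0.0473]
tcp_rot: [3.122, -0.863, 0.309]
wrist_force: [-0.4, 1.1, -0.5]
finger_gap: 0.298
```

>>> drive_tool(
  plan=[
    [0,0,-2,0,0,0],
    [0,0,-3,0,0,0],
    [0,0,-4,0,0,0],
    [0,0,-4,0,0,0],
    [0,0,-4,0,0,0],
  ],
)

```text
t: 38.05
position: [0.5421, -0.4894, 0.1649]
tcp_rot: [3.121, -0.863, 0.31]
wrist_force: [0.3, -1.4, -0.1]
finger_gap: 0.301
```

Run:
```python
from h import *
c,y=seen("red",S,.015,17)
rows([([*c[:2],.12],down(y)),([*c[:2],.04],down(y))])
```

```text
[[385, 154, 26, 12, 117], [389, 167, 26, 12, 115]] [array([ 0.6912, -0.4474,  0.015 ]), array([ 0.6477, -0.4585,  0.015 ])]
centre [ 0.6694 -0.4529  0.015 ] axis across 0.25037179081400085 band dist 0.04483419356257844
[[0.8, 0.0, 2.2, 0.0, -0.144, 0.008], [1.2, 0.0, 2.1, 0.0, -0.144, 0.008], [1.4, 0.0, 1.9, 0.0, -0.144, 0.008], [1.7, -0.1, 1.7, 0.0, -0.144, 0.008], [1.9, -0.1, 1.4, 0.0, -0.144, 0.008]]
[[2.1, -0.1, 1.1, 0.0, -0.144, 0.008], [0.0, 0.0, 4.0, 0.0, 0.0, 0.0], [0.0, 0.0, 4.0, 0.0, 0.0, 0.0]]
at 38.1 [ 0.5401 -0.4927  0.1689] [ 3.1114 -0.8633  0.3141] [-1.1972  0.568   1.6091  0.9952  1.1241 -2.032 ] F [-1.2253 -0.137   1.8954] 0.302188449692642
```

>>> drive_tool(
  plan=[
    [0.9,-0.1,2.2,0,-0.144,0.008],
    [1.3,-0.2,2.1,0,-0.144,0.008],
    [1.6,-0.3,1.9,0,-0.144,0.008],
    [1.9,-0.4,1.7,0,-0.144,0.008],
    [2.2,-0.4,1.4,0,-0.144,0.008],
  ],
  jaw=1,
)

```text
t: 38.72
position: [0.6392, -0.461, 0.1427]
tcp_rot: [3.128, -0.124, 0.229]
wrist_force: [0.9, -0.2, -0.6]
finger_gap: 1.002
```

>>> drive_tool(
  plan=[
    [2.4,-0.4,1.1,0.01,-0.144,0.01],
    [0.5,0,2,0.01,0,0],
    [0,0,2,0.01,0,0],
    [0,0,0,0,0,0],
  ],
)

```text
t: 39.22
position: [0.6664, -0.4517, 0.0979]
tcp_rot: [-3.127, 0.023, 0.214]
wrist_force: [-0.4, -0.0, 0.6]
finger_gap: 0.999
```

Run:
```python
from h import *
rows([([.6694,-.4529,.02],down(.26))],vmax=3)
```

```text
[[0.1, 0.1, 2.6, -0.005, 0.007, -0.015], [0.1, 0.1, 2.6, -0.005, 0.007, -0.015], [0.1, 0.1, 2.6, -0.005, 0.007, -0.015]]
at 39.225 [ 0.6664 -0.4517  0.0979] [-3.1273  0.0228  0.2139] [-0.6445  0.7352  1.0694 -0.0081  1.3627 -0.8564] F [-0.4377 -0.0009  0.6341] 0.9991664960640074
```

>>> drive_tool(
  plan=[
    [0,0.1,2.6,0,0.007,-0.015],
    [0,0.1,2.6,0,0.007,-0.015],
    [0.1,0.1,2.4,0,0.007,-0.015],
    [0,0,0,0,0,0],
  ],
)

```text
t: 39.72
position: [0.6583, -0.4601, 0.0239]
tcp_rot: [-3.127, -0.0, 0.248]
wrist_force: [-0.2, -0.4, 0.4]
finger_gap: 1.001
```

>>> drive_tool(
  plan=[
    [0,0,0.8,0,0,0],
    [0,0,0.7,0,0,0],
    [0,0,0,0,0,0],
  ],
)

```text
t: 40.1
position: [0.6579, -0.4628, 0.0122]
tcp_rot: [-3.131, -0.003, 0.245]
wrist_force: [0.5, -0.2, -0.5]
finger_gap: 1.004
```

>>> drive_tool(
  plan=[
    [1.3,-0.7,-0.3,0,0,0],
    [0,0,0,0,0,0],
    [0.1,-0.2,0.8,0,0,0],
    [0,0,0,0,0,0],
  ],
)

```text
t: 40.6
position: [0.6719, -0.449, 0.0086]
tcp_rot: [-3.133, -0.005, 0.246]
wrist_force: [-0.3, -0.8, -0.3]
finger_gap: 0.998
```

Run:
```python
from h import *
rows([([.6694,-.4529,.003],down(.25))],vmax=.7)
```

```text
[[-0.2, 0.2, 0.3, -0.004, -0.003, -0.002], [-0.2, 0.2, 0.3, -0.004, -0.003, -0.002]]
at 40.6 [ 0.6719 -0.449   0.0086] [-3.1331 -0.0053  0.2462] [-0.6457  0.8039  1.1618  0.0102  1.1792 -0.8959] F [-0.2998 -0.7709 -0.2625] 0.9977289920188668
```

Straight down with the small corrections, grip and lift.

>>> drive_tool(
  plan=[
    [-0.1,0.2,0.4,0,0,0],
    [-0.1,0.2,0.3,0,0,0],
    [0,0,0,0,0,0],
  ],
)

```text
t: 40.98
position: [0.6704, -0.4538, 0.0005]
tcp_rot: [-3.133, -0.005, 0.246]
wrist_force: [-0.5, 0.0, 0.1]
finger_gap: 1.0
```

>>> drive_tool(
  plan=[
    [0,0,0,0,0,0],
    [0,0,0,0,0,0],
    [0,0,0,0,0,0],
    [0,0,0,0,0,0],
  ],
  jaw=0.7,
  force=40,
)

```text
t: 41.48
position: [0.6705, -0.4543, 0.0009]
tcp_rot: [-3.133, -0.005, 0.246]
wrist_force: [0.6, -0.8, -0.0]
finger_gap: 0.802
```

>>> drive_tool(
  plan=[
    [0,0,-2,0,0,0],
    [0,0,-4,0,0,0],
    [0,0,-2.5,0,0,0],
    [0,0,0,0,0,0],
  ],
)

```text
t: 41.98
position: [0.6699, -0.4548, 0.0899]
tcp_rot: [-3.132, -0.004, 0.246]
wrist_force: [0.9, 0.9, -2.3]
finger_gap: 0.802
```

Run:
```python
from h import *
p,r,s=pose()
t=tcp_for("red",(p[0],p[1],.005,s["tcp_rot"][2]),(.6694,-.4529),.04)
a=([.5,-.37,.11],down(0)); print(t[0])
rows([a,t])
```

```text
off y -0.0019296055743805239
[np.float64(0.3960925787004168), np.float64(-0.26000495926918216), 0.051000000000000004]
[[-3.6, -3.1, -0.5, -0.002, -0.001, 0.061], [-3.8, -2.9, -0.5, -0.002, -0.001, 0.061], [-4.0, -2.6, -0.5, -0.002, -0.001, 0.061], [-4.1, -2.4, -0.5, -0.002, -0.001, 0.061], [-3.5, -3.7, 2.0, 0.0, 0.0, 0.053]]
[[-3.7, -3.5, 2.0, 0.0, 0.0, 0.053], [-3.8, -3.3, 2.0, 0.0, 0.0, 0.053]]
at 41.975 [ 0.6699 -0.4548  0.0899] [-3.1321 -0.0041  0.2456] [-0.6527  0.7365  1.0876  0.0093  1.3224 -0.9007] F [ 0.8622  0.9293 -2.2763] 0.8016872516452832
```

>>> drive_tool(
  plan=[
    [-3.6,-3.1,-0.5,0,0,0.061],
    [-3.8,-2.9,-0.5,0,0,0.061],
    [-4.0,-2.6,-0.5,0,0,0.061],
    [-4.1,-2.4,-0.5,0,0,0.061],
    [-3.5,-3.7,1.5,0,0,0.053],
  ],
)

```text
t: 42.6
position: [0.4612, -0.3309, 0.093]
tcp_rot: [-3.134, -0.003, -0.061]
wrist_force: [0.6, -0.1, -1.4]
finger_gap: 0.797
```

>>> drive_tool(
  plan=[
    [-3.7,-3.3,1.5,0,0,0.053],
    [-3.0,-2.2,1.2,0,0,0.053],
    [0,0,0,0,0,0],
  ],
)

```text
t: 42.98
position: [0.3897, -0.2619, 0.0635]
tcp_rot: [-3.127, 0.007, -0.171]
wrist_force: [0.9, 0.0, -2.1]
finger_gap: 0.805
```

Run:
```python
from h import *
rows([([.3962,-.2597,.03],down(-.16))],vmax=3)
```

```text
[[0.3, -0.1, 1.7, -0.007, 0.004, -0.006], [0.3, -0.2, 1.7, -0.007, 0.004, -0.006]]
at 42.975 [ 0.3897 -0.2619  0.0635] [-3.1275  0.0072 -0.1712] [-0.6887  0.3725  1.9302  0.0116  0.8521 -0.5252] F [ 0.884   0.0227 -2.0511] 0.8048427883158107
```

>>> drive_tool(
  plan=[
    [0.3,-0.1,1.7,-0.006,0.004,-0.006],
    [0.2,-0.2,1.5,-0.006,0.004,-0.006],
    [0,0,0,0,0,0],
    [0,0,0,0,0,0],
  ],
)

```text
t: 43.48
position: [0.3977, -0.2616, 0.0317]
tcp_rot: [3.141, -0.005, -0.158]
wrist_force: [-0.4, -0.1, -1.8]
finger_gap: 0.802
```

Run:
```python
from h import *
rows([([.3962,-.2597,.014],down(-.16))],vmax=1)
```

```text
[[-0.1, -0.1, 0.9, 0.0, -0.003, 0.001], [-0.1, -0.1, 0.9, 0.0, -0.003, 0.001]]
at 43.475 [ 0.3977 -0.2616  0.0317] [ 3.1409 -0.0055 -0.158 ] [-0.6723  0.4248  1.9624  0.003   0.7493 -0.5165] F [-0.3707 -0.1055 -1.809 ] 0.8019908865586892
```

>>> drive_tool(
  plan=[
    [-0.1,-0.1,0.9,0,-0.003,0],
    [-0.1,-0.1,0.9,0,-0.002,0],
    [0,0,0,0,0,0],
    [0,0,0,0,0,0],
  ],
)

```text
t: 43.98
position: [0.397, -0.2603, 0.0132]
tcp_rot: [3.14, -0.002, -0.158]
wrist_force: [0.3, -0.6, -1.6]
finger_gap: 0.801
```

>>> drive_tool(
  plan=[
    [0,0,0,0,0,0],
    [0,0,0,0,0,0],
    [0,0,0,0,0,0],
    [0,0,0,0,0,0],
  ],
  jaw=0.95,
)

```text
t: 44.48
position: [0.3978, -0.261, 0.0142]
tcp_rot: [3.139, -0.004, -0.158]
wrist_force: [-0.3, 0.3, -0.2]
finger_gap: 0.956
```

>>> drive_tool(
  plan=[
    [0,0,-3,0,0,0],
    [0,0,-5,0,0,0],
    [0,0,-5.5,0,0,0],
    [0,0,-5.5,0,0,0],
  ],
)

```text
t: 44.98
position: [0.3944, -0.2582, 0.2051]
tcp_rot: [-3.139, 0.006, -0.159]
wrist_force: [0.8, -0.2, -0.1]
finger_gap: 0.95
```

Run:
```python
from h import *
rows([([.45,0,.21],down(0)),([*DR["blue"],.17],down(.145))])
```

```text
[[0.3, -5.3, -0.1, -0.001, 0.001, -0.032], [0.4, -5.3, -0.1, -0.001, 0.001, -0.032], [0.6, -5.2, -0.1, -0.001, 0.001, -0.032], [0.8, -5.2, -0.1, -0.001, 0.001, -0.032], [0.9, -5.2, -0.1, -0.001, 0.001, -0.032]]
[[0.8, -5.2, 0.8, 0.0, 0.0, -0.029], [1.0, -5.2, 0.8, 0.0, 0.0, -0.029], [1.1, -5.1, 0.8, 0.0, 0.0, -0.029], [1.3, -5.1, 0.8, 0.0, 0.0, -0.029], [1.4, -5.0, 0.8, 0.0, 0.0, -0.029]]
at 44.975 [ 0.3944 -0.2582  0.2051] [-3.1387  0.0063 -0.1586] [-0.669   0.1899  1.7463 -0.0005  1.2123 -0.5102] F [ 0.8128 -0.1598 -0.1247] 0.9498188456339363
```

>>> drive_tool(
  plan=[
    [0.3,-5.3,0,0,0,-0.032],
    [0.4,-5.3,0,0,0,-0.032],
    [0.6,-5.2,0,0,0,-0.032],
    [0.8,-5.2,0,0,0,-0.032],
    [0.9,-5.2,0,0,0,-0.032],
  ],
  jaw=0.45,
)

```text
t: 45.6
position: [0.4549, 0.0004, 0.212]
tcp_rot: [3.136, -0.011, -0.003]
wrist_force: [0.6, -0.1, 0.7]
finger_gap: 0.45
```

>>> drive_tool(
  plan=[
    [0.8,-5.2,0.6,0,0,-0.029],
    [1.0,-5.2,0.6,0,0,-0.029],
    [1.1,-5.1,0.6,0,0,-0.029],
    [1.3,-5.1,0.6,0,0,-0.029],
    [1.2,-4.1,0.6,0,0,-0.029],
  ],
)

```text
t: 46.22
position: [0.4964, 0.2593, 0.1814]
tcp_rot: [3.134, -0.014, 0.149]
wrist_force: [0.1, 0.1, 1.0]
finger_gap: 0.447
```

>>> drive_tool(
  plan=[
    [0,0,0.5,0,0,0],
    [0,0,0,0,0,0],
  ],
)

```text
t: 46.48
position: [0.4958, 0.2618, 0.1751]
tcp_rot: [3.133, -0.013, 0.153]
wrist_force: [-1.7, -0.6, 0.2]
finger_gap: 0.451
```

Run:
```python
from h import *
seen("red",POCK["red"],.021,15); print(POCK["red"])
rows([([*DR["blue"],.1],down(.145))],vmax=4)
```

```text
[[329, 257, 29, 8, 143], [330, 243, 28, 7, 130]] [array([ 0.3743, -0.2568,  0.021 ]), array([ 0.4189, -0.2616,  0.021 ])]
centre [ 0.3966 -0.2592  0.021 ] axis across -0.10802938850089205 band dist 0.044850450502487725
(0.3964, -0.2581)
[[-0.3, 0.1, 3.8, 0.004, -0.007, 0.004], [-0.2, 0.1, 3.8, 0.004, -0.007, 0.004]]
at 46.525 [0.4962 0.2618 0.1755] [ 3.1339 -0.0138  0.1524] [ 0.4175  0.3307  1.6232 -0.0119  1.1764  0.2697] F [-0.221   0.2578 -0.3829] 0.4494302414659725
```

>>> drive_tool(
  plan=[
    [-0.4,0,3.8,0.004,-0.007,0],
    [-0.3,0,3.8,0.004,-0.007,0],
    [0,0,0,0,0,0],
    [0,0,0,0,0,0],
  ],
)

```text
t: 47.02
position: [0.4922, 0.2564, 0.1017]
tcp_rot: [-3.141, -0.005, 0.146]
wrist_force: [0.3, 0.4, 0.2]
finger_gap: 0.449
```

Run:
```python
from h import *
rows([([*DR["blue"],.052],down(.145))],vmax=4)
```

```text
[[0.0, -0.1, 2.5, 0.0, -0.003, 0.001], [0.0, -0.1, 2.5, 0.0, -0.003, 0.001]]
at 47.025 [0.4922 0.2564 0.1017] [-3.1407 -0.005   0.146 ] [ 0.4044  0.4067  1.7217 -0.0005  1.0081  0.2586] F [0.2542 0.4093 0.2491] 0.4492076418579956
```

>>> drive_tool(
  plan=[
    [-0.1,-0.1,2.6,0,-0.003,0],
    [-0.2,-0.1,2.4,0,-0.003,0],
    [0,0,0.3,0,0,0],
    [0,0,0,0,0,0],
  ],
)

```text
t: 47.52
position: [0.4953, 0.259, 0.0555]
tcp_rot: [-3.137, -0.013, 0.144]
wrist_force: [-0.1, -0.7, -0.4]
finger_gap: 0.45
```

>>> drive_tool(
  plan=[
    [0,0,0,0,0,0],
    [0,0,0,0,0,0],
    [0,0,0,0,0,0],
    [0,0,0,0,0,0],
  ],
  jaw=0,
  force=60,
)

```text
t: 48.02
position: [0.4954, 0.2591, 0.0577]
tcp_rot: [-3.137, -0.014, 0.144]
wrist_force: [-1.5, -0.4, -2.4]
finger_gap: 0.161
```

>>> drive_tool(
  plan=[
    [0,0,-3,0,0,0],
    [0,0,-5.5,0,0,0],
    [0,0,-5.5,0,0,0],
    [0,0,-5,0,0,0],
  ],
)

```text
t: 48.52
position: [0.4915, 0.2569, 0.2478]
tcp_rot: [-3.14, -0.006, 0.144]
wrist_force: [0.7, 0.8, -0.8]
finger_gap: 0.163
```

Run:
```python
from h import *
rows([([.58,.02,.26],down(0)),([.67,-.43,.22],down(.1))])
```

```text
[[1.1, 4.9, -0.2, 0.0, -0.001, 0.029], [1.2, 4.9, -0.2, 0.0, -0.001, 0.029], [1.4, 4.9, -0.2, 0.0, -0.001, 0.029], [1.5, 4.8, -0.2, 0.0, -0.001, 0.029], [1.6, 4.8, -0.2, 0.0, -0.001, 0.029]]
[[1.0, 5.0, 0.4, 0.0, 0.0, -0.011], [0.9, 5.0, 0.4, 0.0, 0.0, -0.011], [0.9, 5.0, 0.4, 0.0, 0.0, -0.011], [0.8, 5.0, 0.4, 0.0, 0.0, -0.011], [0.8, 5.0, 0.4, 0.0, 0.0, -0.011]]
[[0.7, 5.0, 0.4, 0.0, 0.0, -0.011], [0.7, 5.1, 0.4, 0.0, 0.0, -0.011], [0.6, 5.1, 0.4, 0.0, 0.0, -0.011], [0.6, 5.1, 0.4, 0.0, 0.0, -0.011]]
at 48.525 [0.4915 0.2569 0.2478] [-3.1398 -0.006   0.1437] [0.4054 0.2628 1.5282 0.0002 1.3444 0.2617] F [ 0.6993  0.8137 -0.8057] 0.16280933201469897
```

>>> drive_tool(
  plan=[
    [1.1,4.9,-0.2,0,0,0.029],
    [1.2,4.9,-0.2,0,0,0.029],
    [1.4,4.9,-0.2,0,0,0.029],
    [1.5,4.8,-0.2,0,0,0.029],
    [1.6,4.8,-0.2,0,0,0.029],
  ],
)

```text
t: 49.15
position: [0.5871, 0.0194, 0.2655]
tcp_rot: [-3.133, -0.024, 0.002]
wrist_force: [0.4, 0.7, -1.6]
finger_gap: 0.161
```

>>> drive_tool(
  plan=[
    [1.0,5.0,0.4,0,0,-0.011],
    [0.9,5.0,0.4,0,0,-0.011],
    [0.9,5.0,0.4,0,0,-0.011],
    [0.8,5.0,0.4,0,0,-0.011],
    [0.8,5.0,0.4,0,0,-0.011],
  ],
)

```text
t: 49.78
position: [0.6414, -0.2386, 0.2447]
tcp_rot: [-3.136, -0.031, 0.058]
wrist_force: [0.6, -0.2, -1.4]
finger_gap: 0.162
```

>>> drive_tool(
  plan=[
    [0.7,5.0,0.4,0,0,-0.011],
    [0.7,5.0,0.4,0,0,-0.011],
    [0.6,4.5,0.4,0,0,-0.011],
    [0,4,0.5,0.015,0.145,-0.031],
    [0,1,0.5,0.015,0.145,-0.031],
  ],
)

```text
t: 50.4
position: [0.6828, -0.4424, 0.2186]
tcp_rot: [-3.122, -0.331, 0.153]
wrist_force: [1.0, 0.9, -2.8]
finger_gap: 0.161
```

>>> drive_tool(
  plan=[
    [0,0,0.5,0.015,0.145,-0.031],
    [0,0,0.5,0.015,0.145,-0.031],
    [0,0,0,0.015,0.145,-0.031],
    [0,0,0,0.015,0.1,-0.031],
    [0,0,0,0,0,0],
  ],
)

```text
t: 51.02
position: [0.6821, -0.4471, 0.2048]
tcp_rot: [3.131, -0.878, 0.296]
wrist_force: [-0.5, -0.1, -0.9]
finger_gap: 0.161
```

Run:
```python
from h import *
rows([lay(S,.3,L=.052,up=.03)],vmax=4)
```

```text
[[-2.8, 0.0, 1.9, 0.003, -0.001, -0.001], [-2.8, 0.0, 1.9, 0.003, -0.001, -0.001], [-2.8, 0.0, 1.9, 0.003, -0.001, -0.001], [-2.8, 0.0, 1.9, 0.003, -0.001, -0.001]]
at 51.025 [ 0.6821 -0.4471  0.2048] [ 3.131  -0.8781  0.2957] [-0.9753  0.5718  1.4939  1.0204  1.0331 -1.8053] F [-0.4599 -0.1098 -0.9256] 0.16133858522584632
```

>>> drive_tool(
  plan=[
    [-2.8,0,1.9,0,0,0],
    [-2.8,0,1.9,0,0,0],
    [-2.8,0,1.9,0,0,0],
    [-2.8,0,1.9,0,0,0],
    [0,0,0,0,0,0],
  ],
)

```text
t: 51.65
position: [0.6744, -0.4549, 0.0713]
tcp_rot: [3.114, -0.87, 0.311]
wrist_force: [-0.3, 0.1, -1.2]
finger_gap: 0.159
```

>>> drive_tool(
  plan=[
    [-1.1,0,0.7,0,0,0],
    [-0.9,0,0.6,0,0,0],
    [0,0,0,0,0,0],
  ],
)

```text
t: 52.02
position: [0.6744, -0.4576, 0.0511]
tcp_rot: [3.104, -0.871, 0.32]
wrist_force: [-0.4, -0.5, -0.9]
finger_gap: 0.16
```

>>> drive_tool(
  plan=[
    [-0.4,-0.1,0.3,0,0,0],
    [-0.4,-0.1,0.3,0,0,0],
    [-0.2,0,0.1,0,0,0],
    [0,0,0,0,0,0],
  ],
)

```text
t: 52.52
position: [0.6738, -0.457, 0.0409]
tcp_rot: [3.1, -0.874, 0.323]
wrist_force: [0.1, -1.1, -0.2]
finger_gap: 0.158
```

>>> drive_tool(
  plan=[
    [0,0,0,0,0,0],
    [0,0,0,0,0,0],
    [0,0,0,0,0,0],
  ],
  jaw=0.3,
)

```text
t: 52.9
position: [0.6737, -0.4572, 0.0413]
tcp_rot: [3.099, -0.874, 0.323]
wrist_force: [-0.4, 0.2, -0.1]
finger_gap: 0.298
```

>>> drive_tool(
  plan=[
    [0,0,-2,0,0,0],
    [0,0,-3,0,0,0],
    [0,0,-4,0,0,0],
    [0,0,-4,0,0,0],
    [0,0,-4,0,0,0],
  ],
)

```text
t: 53.52
position: [0.5407, -0.493, 0.1567]
tcp_rot: [3.098, -0.873, 0.324]
wrist_force: [0.8, -0.3, 0.6]
finger_gap: 0.304
```

Run:
```python
from h import *
c,y=seen("blue",S,.015,17)
rows([([*c[:2],.10],down(y))])
```

```text
[[386, 153, 26, 12, 112], [391, 167, 24, 11, 101]] [array([ 0.6941, -0.4512,  0.015 ]), array([ 0.6499, -0.4606,  0.015 ])]
centre [ 0.672  -0.4559  0.015 ] axis across 0.207676945896746 band dist 0.04515892817968465
[[0.7, 0.0, 2.4, -0.001, -0.146, 0.015], [1.1, -0.1, 2.3, -0.001, -0.146, 0.015], [1.4, -0.1, 2.1, -0.001, -0.146, 0.015], [1.7, -0.1, 1.9, -0.001, -0.146, 0.015], [1.9, -0.1, 1.6, -0.001, -0.146, 0.015]]
[[2.1, -0.2, 1.3, -0.001, -0.146, 0.015]]
at 53.575 [ 0.5386 -0.4963  0.1606] [ 3.0893 -0.8733  0.328 ] [-1.2049  0.5801  1.6227  1.0191  1.1102 -2.0755] F [-1.9381 -0.4653  1.7747] 0.29949425204482205
```

Run:
```python
from h import *
c,y=seen("blue",S,.015,26)
rows([([*c[:2],.10],down(y))])
```

```text
[[391, 166, 27, 12, 113], [386, 153, 26, 12, 110]] [array([ 0.651 , -0.4646,  0.015 ]), array([ 0.694 , -0.4508,  0.015 ])]
centre [ 0.6725 -0.4577  0.015 ] axis across 0.31099820649835497 band dist 0.04517737548057399
[[0.7, 0.0, 2.4, 0.007, -0.146, -0.001], [1.1, 0.0, 2.3, 0.007, -0.146, -0.001], [1.4, 0.0, 2.1, 0.007, -0.146, -0.001], [1.7, 0.0, 1.9, 0.007, -0.146, -0.001], [1.9, 0.0, 1.6, 0.007, -0.146, -0.001]]
[[2.1, 0.1, 1.3, 0.007, -0.146, -0.001]]
at 53.625 [ 0.5401 -0.4963  0.1595] [ 3.0887 -0.8738  0.3278] [-1.2028  0.5821  1.6229  1.0216  1.1072 -2.0767] F [-0.1932 -0.5311  0.0229] 0.2987781353183891
```

>>> drive_tool(
  plan=[
    [0.8,-0.1,2.3,0.012,-0.146,0],
    [1.2,-0.2,2.2,0.012,-0.146,0],
    [1.6,-0.3,2.0,0.012,-0.146,0],
    [1.9,-0.4,1.8,0.012,-0.146,0],
    [2.2,-0.4,1.5,0.01,-0.146,0],
  ],
  jaw=1,
)

```text
t: 54.25
position: [0.6433, -0.4556, 0.121]
tcp_rot: [-3.129, -0.121, 0.292]
wrist_force: [0.3, 0.2, 0.3]
finger_gap: 0.999
```

>>> drive_tool(
  plan=[
    [2.4,-0.4,1.1,0.01,-0.146,0.01],
    [0.5,-0.3,2,0.01,0,0],
    [0,0,2,0.01,0,0],
    [0,0,0,0,0,0],
    [0,0,0,0,0,0],
  ],
)

```text
t: 54.88
position: [0.6686, -0.4374, 0.0714]
tcp_rot: [-3.097, 0.03, 0.285]
wrist_force: [0.4, -0.7, 1.2]
finger_gap: 1.002
```

Run:
```python
from h import *
rows([([.6725,-.4577,.025],down(.311))],vmax=3)
```

```text
[[0.0, 1.1, 2.3, -0.022, 0.015, -0.013], [-0.1, 1.1, 2.3, -0.022, 0.015, -0.013]]
at 54.875 [ 0.6686 -0.4374  0.0714] [-3.097   0.0302  0.2852] [-0.6336  0.7619  1.0831  0.0032  1.3504 -0.9189] F [ 0.4297 -0.7253  1.1609] 1.0015553434093187
```

>>> drive_tool(
  plan=[
    [0,1.1,2.3,-0.022,0.015,-0.013],
    [0,1.0,2.2,-0.022,0.015,-0.013],
    [0,0,0,0,0,0],
    [0,0,0,0,0,0],
  ],
)

```text
t: 55.38
position: [0.67, -0.4624, 0.0305]
tcp_rot: [3.137, -0.005, 0.303]
wrist_force: [-0.8, 0.8, 0.2]
finger_gap: 0.999
```

Run:
```python
from h import *
rows([([.6725,-.4577,.002],down(.311))],vmax=.8)
```

```text
[[0.1, -0.1, 0.7, 0.001, -0.001, -0.002], [0.1, -0.1, 0.7, 0.001, -0.001, -0.002], [0.1, -0.1, 0.7, 0.001, -0.001, -0.002], [0.1, -0.1, 0.7, 0.001, -0.001, -0.002]]
at 55.375 [ 0.67   -0.4624  0.0305] [ 3.1371 -0.0046  0.3033] [-0.6566  0.7868  1.1385  0.0013  1.21   -0.9603] F [-0.8158  0.7504  0.2035] 0.9988872229422731
```

>>> drive_tool(
  plan=[
    [0.1,-0.2,0.8,0,0,0],
    [0.1,-0.2,0.8,0,0,0],
    [0.1,-0.1,0.8,0,0,0],
    [0.1,-0.1,0.5,0,0,0],
    [0,0,0,0,0,0],
  ],
)

```text
t: 56.0
position: [0.6735, -0.455, 0.0021]
tcp_rot: [3.135, -0.006, 0.304]
wrist_force: [-1.2, 0.0, 0.2]
finger_gap: 1.001
```

>>> drive_tool(
  plan=[
    [0,0,0,0,0,0],
    [0,0,0,0,0,0],
    [0,0,0,0,0,0],
    [0,0,0,0,0,0],
  ],
  jaw=0.7,
  force=40,
)

```text
t: 56.5
position: [0.6738, -0.4551, 0.0024]
tcp_rot: [3.135, -0.007, 0.304]
wrist_force: [0.5, -0.6, -0.5]
finger_gap: 0.796
```

>>> drive_tool(
  plan=[
    [0,0,-2,0,0,0],
    [0,0,-4,0,0,0],
    [0,0,-2.5,0,0,0],
    [0,0,0,0,0,0],
  ],
)

```text
t: 57.0
position: [0.6729, -0.455, 0.0921]
tcp_rot: [3.135, -0.006, 0.304]
wrist_force: [-0.1, -0.2, -1.6]
finger_gap: 0.8
```

Run:
```python
from h import *
p,r,s=pose()
t=tcp_for("blue",(p[0],p[1],.005,s["tcp_rot"][2]),(.6725,-.4577),.04)
print(t[0])
rows([([.6,-.38,.11],down(.05)),t])
```

```text
off y 0.002498374568591517
[np.float64(0.5567980365557187), np.float64(-0.28103353646179463), 0.051000000000000004]
[[-2.4, -4.7, -0.9, 0.003, -0.004, 0.127], [-2.9, -4.3, -0.9, 0.003, -0.004, 0.127], [-1.3, -3.4, 2.0, 0.0, 0.0, 0.07], [-1.5, -3.3, 2.0, 0.0, 0.0, 0.07], [-1.7, -3.2, 2.0, 0.0, 0.0, 0.07]]
at 57.0 [ 0.6729 -0.455   0.0921] [ 3.1348 -0.0064  0.3036] [-0.6471  0.7313  1.0928  0.0013  1.3082 -0.951 ] F [-0.1447 -0.204  -1.5795] 0.800401841660204
```

>>> drive_tool(
  plan=[
    [-2.4,-4.7,-0.6,0,0,0.127],
    [-2.9,-4.3,-0.6,0,0,0.127],
    [-1.3,-3.4,1.4,0,0,0.07],
    [-1.5,-3.3,1.4,0,0,0.07],
    [-1.2,-2.2,1.4,0,0,0.06],
  ],
)

```text
t: 57.62
position: [0.5585, -0.2876, 0.0577]
tcp_rot: [3.137, -0.01, -0.168]
wrist_force: [0.7, 0.5, -1.2]
finger_gap: 0.798
```

>>> drive_tool(
  plan=[
    [0,0,0,0,0,0],
    [0,0,0,0,0,0],
  ],
)

```text
t: 57.88
position: [0.5565, -0.2855, 0.0562]
tcp_rot: [3.139, -0.006, -0.165]
wrist_force: [-0.3, -0.7, -2.1]
finger_gap: 0.802
```

Run:
```python
from h import *
rows([([.5568,-.281,.03],down(-.16))],vmax=3)
```

```text
[[-0.1, -0.5, 2.6, 0.003, -0.006, -0.005]]
at 57.875 [ 0.5565 -0.2855  0.0562] [ 3.1388 -0.0061 -0.1654] [-0.5414  0.5401  1.6092 -0.0004  0.9855 -0.3757] F [-0.2537 -0.7321 -2.1229] 0.8017257017284697
```

>>> drive_tool(
  plan=[
    [-0.2,-0.3,1.3,0,-0.003,-0.005],
    [-0.1,-0.2,1.3,0,-0.003,0],
    [0,0,0,0,0,0],
    [0,0,0,0,0,0],
  ],
)

```text
t: 58.38
position: [0.5564, -0.2831, 0.0285]
tcp_rot: [3.137, -0.002, -0.161]
wrist_force: [0.2, 0.7, -1.7]
finger_gap: 0.8
```

Run:
```python
from h import *
rows([([.5568,-.281,.014],down(-.16))],vmax=1)
```

```text
[[0.0, -0.1, 0.7, 0.002, -0.001, -0.001], [0.0, -0.1, 0.7, 0.002, -0.001, -0.001]]
at 58.375 [ 0.5564 -0.2831  0.0285] [ 3.1373 -0.0024 -0.1611] [-0.5364  0.5742  1.6326 -0.0038  0.9309 -0.3731] F [ 0.2288  0.7231 -1.7495] 0.8004074322361984
```

>>> drive_tool(
  plan=[
    [0,-0.1,0.7,0,0,0],
    [0,-0.1,0.7,0,0,0],
    [0,0,0,0,0,0],
    [0,0,0,0,0,0],
  ],
)

```text
t: 58.88
position: [0.5571, -0.2813, 0.0138]
tcp_rot: [3.137, -0.003, -0.161]
wrist_force: [0.7, -0.5, -1.9]
finger_gap: 0.799
```

>>> drive_tool(
  plan=[
    [0,0,0,0,0,0],
    [0,0,0,0,0,0],
    [0,0,0,0,0,0],
    [0,0,0,0,0,0],
  ],
  jaw=0.95,
)

```text
t: 59.38
position: [0.5582, -0.282, 0.0153]
tcp_rot: [3.136, -0.006, -0.161]
wrist_force: [0.8, 0.3, -0.3]
finger_gap: 0.95
```

>>> drive_tool(
  plan=[
    [0,0,-3,0,0,0],
    [0,0,-5,0,0,0],
    [0,0,-5.5,0,0,0],
    [0,-3,-5.5,0,0,0],
  ],
)

```text
t: 59.88
position: [0.5591, -0.2513, 0.2039]
tcp_rot: [3.14, 0.005, -0.164]
wrist_force: [0.4, -0.2, 0.0]
finger_gap: 0.95
```

>>> drive_tool(
  plan=[
    [-5,-5,0,0,0,0],
    [-5,-5,0,0,0,0],
    [-5,-5,0,0,0,0],
    [-3,-5,0,0,0,0],
    [0,0,0,0,0,0],
  ],
)

```text
t: 60.5
position: [0.4255, -0.0356, 0.2087]
tcp_rot: [3.137, -0.013, -0.164]
wrist_force: [1.0, -0.3, -0.0]
finger_gap: 0.947
```

Run:
```python
from h import *
for c in POCK: print(c,POCK[c]); seen(c,POCK[c],.021,18)
shot("t1",[("top",200,140,390,280),("scene",140,150,310,290)])
im=cv2.imread("raw_top.png")
for c in("mat","orange"):
    for q,s in blobs(im,c,(220,130,310,240)): print(c,q,s,ray("top",q,.003 if c=="mat" else .06))
print(pose()[2]["position"])
```

```text
red (0.3964, -0.2581)
[[329, 257, 29, 8, 141], [330, 243, 29, 7, 134]] [array([ 0.3742, -0.2566,  0.021 ]), array([ 0.4187, -0.2629,  0.021 ])]
centre [ 0.3965 -0.2597  0.021 ] axis across -0.1410812380327433 band dist 0.04496701936077949
yellow (0.4763, -0.2713)
[[332, 231, 29, 9, 139], [334, 216, 28, 9, 135]] [array([ 0.453 , -0.2704,  0.021 ]), array([ 0.4974, -0.2773,  0.021 ])]
centre [ 0.4752 -0.2738  0.021 ] axis across -0.15417575857739663 band dist 0.044971723531722754
blue (0.5564, -0.2835)
[[336, 191, 28, 8, 126], [335, 205, 28, 8, 121]] [array([ 0.5783, -0.2882,  0.021 ]), array([ 0.5339, -0.2802,  0.021 ])]
centre [ 0.5561 -0.2842  0.021 ] axis across -0.17792719464762818 band dist 0.045136650056722565
green (0.6364, -0.2969)
[[338, 179, 27, 8, 110], [340, 166, 27, 7, 106]] [array([ 0.6159, -0.2942,  0.021 ]), array([ 0.6601, -0.3026,  0.021 ])]
centre [ 0.638  -0.2984  0.021 ] axis across -0.18908015409152834 band dist 0.04498579965397142
mat [262.958  184.5994] [ 231  161   60   61 1595] [ 0.6166 -0.0174  0.003 ]
orange [232.1949 163.1525] [224 160  17   9 118] [0.6734 0.0769 0.06  ]
orange [231.2598 179.2362] [228 171   8  18 127] [0.6226 0.0796 0.06  ]
orange [243.3462 178.3846] [240 177   8   4  26] [0.6248 0.0426 0.06  ]
orange [274.05   184.3667] [271 176   7  18 120] [ 0.605 -0.051  0.06 ]
[ 0.4296 -0.04    0.2087]
```

View pics/t1.png

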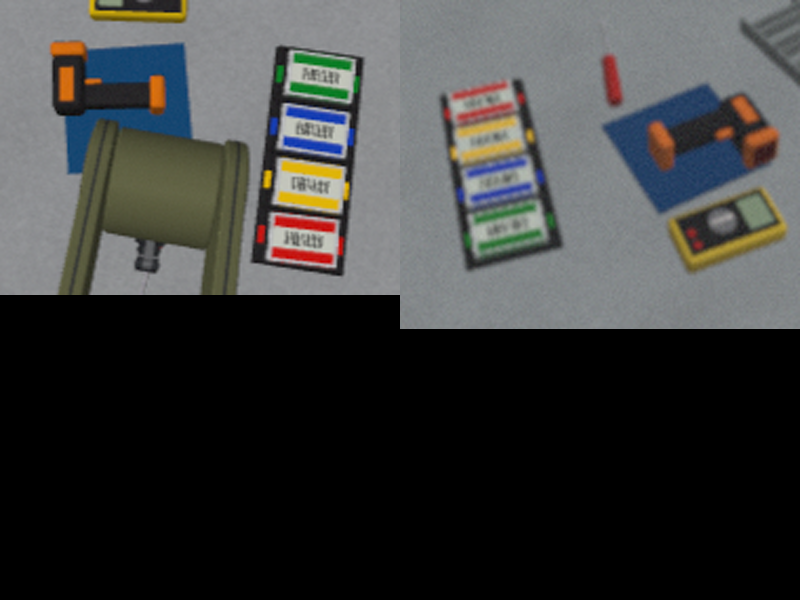

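All four drives are in their pockets, label up, within about 2 mm. The scanner has been knocked about 5 cm towards +x/+y, so I re-measured it: origin about (0.615, 0.034), yaw about -0.04, grip point about (0.6065, 0.002). Next I'll plan the grasp and check that the scan poses are in reach.

```bash
cat >> h.py <<'E'
LAB=dict(red=(.3965,-.2597),yellow=(.4752,-.2738),blue=(.5561,-.2842),green=(.638,-.2984))
def scan(c,dist=.10,dep=np.radians(42),yaw=-.05,gx=.0,gy=.0,gz=.0):
    """gx,gy,gz: scanner grip point in tool frame relative to nominal"""
    r=tilt(yaw,-dep); v=np.array([.0795+dist+gx,-.077+gy,-.0187+gz]); return np.array([*LAB[c],.021])-r.apply(v),r
E
python3 - <<'E'
from h import *
q=pose()[2]["joint_pos"]
for yaw in(-.05,-.3):
    w=[([.6065,.0023,.1],down(-.04)),([.6065,.0023,.22],down(-.04)),([.5,-.2,.28],tilt(yaw,-.3))]+[scan(c,yaw=yaw) for c in("red","yellow","blue","green")]
    m,e,_=track(w,q,6); print(yaw,m,e,[x[0] for x in w[3:]])
rows([([.6065,.0023,.13],down(-.04)),([.6065,.0023,.06],down(-.04))],vmax=4.5)
E
```

```text
-0.05 0.5279367554102243 7.2060194356222185e-09 [array([ 0.2469, -0.3293,  0.1272]), array([ 0.3256, -0.3434,  0.1272]), array([ 0.4065, -0.3538,  0.1272]), array([ 0.4884, -0.368 ,  0.1272])]
-0.3 0.5279367554102243 6.793358431345098e-09 [array([ 0.2344, -0.2901,  0.1272]), array([ 0.3131, -0.3042,  0.1272]), array([ 0.394 , -0.3146,  0.1272]), array([ 0.4759, -0.3288,  0.1272])]
[[3.3, -1.4, 1.6, 0.001, -0.003, -0.026], [3.4, -1.4, 1.6, 0.001, -0.003, -0.026], [3.4, -1.3, 1.6, 0.001, -0.003, -0.026], [3.4, -1.2, 1.6, 0.001, -0.003, -0.026], [3.5, -1.1, 1.6, 0.001, -0.003, -0.026]]
[[0.0, 0.0, 3.5, 0.0, 0.0, 0.0], [0.0, 0.0, 3.5, 0.0, 0.0, 0.0]]
at 60.8 [ 0.4296 -0.04    0.2087] [ 3.1357 -0.0151 -0.1697] [-0.1859  0.1184  1.8277 -0.0061  1.1803 -0.0139] F [-0.3042 -0.2153 -0.2459] 0.9473183727685789
```

Reachable with good margins. Going to the scanner.

>>> drive_tool(
  plan=[
    [3.3,-1.4,1.4,0,0,-0.026],
    [3.4,-1.4,1.4,0,0,-0.026],
    [3.4,-1.3,1.4,0,0,-0.026],
    [3.4,-1.2,1.4,0,0,-0.026],
    [2.8,-1.0,1.4,0,0,-0.026],
  ],
  jaw=0.9,
)

```text
t: 61.42
position: [0.608, -0.0046, 0.1382]
tcp_rot: [3.132, -0.016, -0.047]
wrist_force: [0.5, -0.7, 0.0]
finger_gap: 0.906
```

>>> drive_tool(
  plan=[
    [0,0,0,0,0,0],
    [0,0,2,0,0,0],
    [0,0,0,0,0,0],
    [0,0,0,0,0,0],
  ],
)

```text
t: 61.92
position: [0.6097, -0.0088, 0.1158]
tcp_rot: [3.131, -0.012, -0.053]
wrist_force: [-0.0, -0.1, 0.0]
finger_gap: 0.9
```

Run:
```python
from h import *
rows([([.6065,.0023,.018],down(-.04))],vmax=3)
im=ctrl.get_image("top")[:,:,::-1]
for q,s in blobs(im,"orange",(220,130,310,240)): print(q,s,ray("top",q,.06))
```

```text
[[-0.1, -0.3, 2.4, 0.003, -0.003, -0.003], [-0.1, -0.3, 2.4, 0.003, -0.003, -0.003], [-0.1, -0.3, 2.4, 0.003, -0.003, -0.003], [-0.1, -0.3, 2.4, 0.003, -0.003, -0.003]]
at 61.925 [ 0.6097 -0.0088  0.1158] [ 3.1315 -0.0123 -0.0526] [-0.0778  0.4523  1.5906 -0.0111  1.0862 -0.0199] F [-0.0426 -0.1232  0.0186] 0.8995733700875405
[237.5556 163.0667] [235 159   6  10  45] [0.6735 0.0603 0.06  ]
[233.4651 180.1163] [232 171   4  17  43] [0.6198 0.0728 0.06  ]
[243.4615 178.2692] [240 177   8   4  26] [0.6252 0.0422 0.06  ]
[273.3431 184.0196] [270 176   7  18 102] [ 0.6061 -0.0488  0.06  ]
```

>>> drive_tool(
  plan=[
    [-0.1,-0.5,2.4,0,-0.003,0],
    [-0.1,-0.4,2.4,0,-0.003,0],
    [-0.1,-0.3,2.4,0.003,-0.003,0],
    [-0.1,-0.2,2.1,0.003,0,0],
    [0,0,0,0,0,0],
  ],
)

```text
t: 62.6
position: [0.61, 0.0034, 0.0272]
tcp_rot: [3.137, -0.013, -0.054]
wrist_force: [-0.2, 0.5, -0.4]
finger_gap: 0.9
```

>>> drive_tool(
  plan=[
    [0,0,0.3,0,0,0],
    [0,0,0,0,0,0],
  ],
)

```text
t: 62.85
position: [0.6117, 0.003, 0.0266]
tcp_rot: [3.137, -0.017, -0.055]
wrist_force: [0.8, -0.2, -0.8]
finger_gap: 0.902
```

>>> drive_tool(
  plan=[
    [-0.3,0,0.6,0,-0.01,0],
    [-0.1,0,0.4,0,-0.005,0],
    [0,0,0,0,0,0],
  ],
)

```text
t: 63.22
position: [0.6086, 0.003, 0.0175]
tcp_rot: [3.137, -0.004, -0.055]
wrist_force: [0.6, 0.7, 1.1]
finger_gap: 0.901
```

>>> drive_tool(
  plan=[
    [0,0,0,0,0,0],
    [0,0,0,0,0,0],
    [0,0,0,0,0,0],
    [0,0,0,0,0,0],
    [0,0,0,0,0,0],
  ],
  jaw=0,
  force=80,
)

```text
t: 63.85
position: [0.609, 0.003, 0.0178]
tcp_rot: [3.137, -0.005, -0.055]
wrist_force: [0.2, -0.2, 0.4]
finger_gap: 0.393
```

>>> drive_tool(
  plan=[
    [0,0,-2,0,0,0],
    [0,0,-4,0,0,0],
    [0,0,-5,0,0,0],
    [0,0,-5,0,0,0],
    [0,0,-3,0,0,0],
  ],
)

```text
t: 64.47
position: [0.6037, 0.0041, 0.2065]
tcp_rot: [3.136, 0.011, -0.055]
wrist_force: [0.5, -0.5, -2.3]
finger_gap: 0.39
```

Run:
```python
from h import *
p,r=scan("red")
rows([([.45,-.2,.24],tilt(-.05,-.35)),(p+np.array([0,0,.06]),r)])
```

```text
[[-2.9, 4.2, -0.6, 0.001, -0.068, -0.001], [-2.9, 4.2, -0.4, 0.001, -0.068, -0.001], [-2.9, 4.2, -0.2, 0.001, -0.068, -0.001], [-2.9, 4.2, 0.0, 0.001, -0.068, -0.001], [-2.9, 4.2, 0.2, 0.001, -0.068, -0.001]]
[[-3.3, 2.8, 2.3, 0.0, -0.077, 0.0], [-3.1, 2.8, 2.6, 0.0, -0.077, 0.0], [-2.9, 2.8, 2.8, 0.0, -0.077, 0.0], [-2.7, 2.8, 3.0, 0.0, -0.077, 0.0], [-2.5, 2.8, 3.2, 0.0, -0.077, 0.0]]
at 64.475 [0.6037 0.0041 0.2065] [ 3.1365  0.0107 -0.0546] [-0.06    0.371   1.4717 -0.0054  1.3095 -0.004 ] F [ 0.5272 -0.4699 -2.3116] 0.3901248196076785
```

>>> drive_tool(
  plan=[
    [-2.9,4.2,-0.6,0,-0.068,0],
    [-2.9,4.2,-0.4,0,-0.068,0],
    [-2.9,4.2,-0.2,0,-0.068,0],
    [-2.9,4.2,0,0,-0.068,0],
    [-2.9,4.2,0.2,0,-0.068,0],
  ],
)

```text
t: 65.1
position: [0.4481, -0.2004, 0.2416]
tcp_rot: [3.137, 0.353, -0.05]
wrist_force: [0.2, -1.1, -1.5]
finger_gap: 0.39
```

>>> drive_tool(
  plan=[
    [-3.3,2.8,2.3,0,-0.077,0],
    [-3.1,2.8,2.6,0,-0.077,0],
    [-2.9,2.8,2.8,0,-0.077,0],
    [-2.7,2.4,3.0,0,-0.077,0],
    [-2.0,1.8,2.2,0,-0.077,0],
  ],
)

```text
t: 65.72
position: [0.2525, -0.3234, 0.194]
tcp_rot: [3.134, 0.743, -0.056]
wrist_force: [-0.3, -0.6, -1.3]
finger_gap: 0.393
```

>>> drive_tool(
  plan=[
    [0,0,0,0,0,0],
    [0,0,0,0,0,0],
  ],
)

```text
t: 65.97
position: [0.2516, -0.3234, 0.1922]
tcp_rot: [3.137, 0.744, -0.056]
wrist_force: [1.1, 1.4, -2.6]
finger_gap: 0.387
```

Run:
```python
from h import *
rows([scan("red",gz=.0035)],vmax=3)
shot("s1",[("scene",120,80,300,260),("top",280,150,400,290)])
```

```text
[[1.4, 0.2, 1.6, 0.0, 0.004, -0.001], [1.4, 0.2, 1.6, 0.0, 0.004, -0.001], [1.3, 0.2, 1.6, 0.0, 0.004, -0.001]]
at 65.975 [ 0.2516 -0.3234  0.1922] [ 3.1368  0.7441 -0.056 ] [-0.6587  0.4752  1.6157 -0.4012  1.6873 -0.5188] F [ 1.1424  1.3636 -2.597 ] 0.38705175519116686
```

View pics/s1.png

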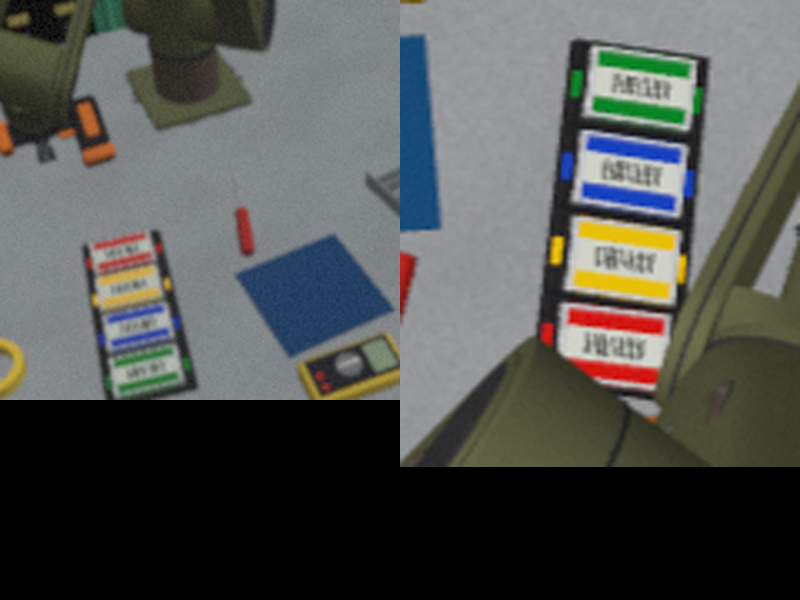

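>>> drive_tool(
  plan=[
    [1.4,0.2,1.6,0,0,0],
    [1.4,0.2,1.6,0,0,0],
    [1.3,0.2,1.5,0,0,0],
    [0,0,0,0,0,0],
    [0,0,0,0,0,0],
  ],
)

```text
t: 66.7
position: [0.2557, -0.3297, 0.1314]
tcp_rot: [3.128, 0.732, -0.056]
wrist_force: [-1.0, -0.3, -2.2]
finger_gap: 0.388
```

```bash
cat >> h.py <<'E'
def aim(gz=.0035):
    p,r,s=pose(); 
    for c in LAB:
        v=r.inv().apply(np.array([*LAB[c],.021])-p)-np.array([.0795,-.077,-.0187+gz]); print(c,"beam dist, lateral (tool y,z) mm",v*1000)
E
python3 - <<'E'
from h import *
aim(); rows([scan("red",gz=.0035)],vmax=3)
E
```

```text
red beam dist, lateral (tool y,z) mm [95.9648 -0.6388  4.9828]
yellow beam dist, lateral (tool y,z) mm [154.9976   9.7619 -47.9271]
blue beam dist, lateral (tool y,z) mm [ 215.5108   16.3638 -102.2182]
green beam dist, lateral (tool y,z) mm [ 276.9243   26.7146 -157.2682]
[[-0.4, 0.0, 0.6, 0.01, -0.001, -0.004]]
at 66.7 [ 0.2557 -0.3297  0.1314] [ 3.1282  0.732  -0.0558] [-0.6614  0.5478  1.6636 -0.4023  1.5606 -0.4739] F [-1.0326 -0.2678 -2.2458] 0.3877004430479305
```

>>> drive_tool(
  plan=[
    [-0.1,0,0.4,0,0,0],
    [0,0,0,0,0,0],
    [0,0,0,0,0,0],
    [0,0,0,0,0,0],
    [0,0,0,0,0,0],
  ],
)

```text
t: 67.32
position: [0.2531, -0.33, 0.1309]
tcp_rot: [3.125, 0.729, -0.058]
wrist_force: [-0.2, -0.5, -1.6]
finger_gap: 0.388
```

>>> drive_tool(
  plan=[
    [0,0,0,0,0,0],
    [0,0,0,0,0,0],
    [0,0,0,0,0,0],
    [0,0,0,0,0,0],
    [0,0,0,0,0,0],
  ],
)

```text
t: 67.95
position: [0.253, -0.33, 0.1308]
tcp_rot: [3.125, 0.729, -0.058]
wrist_force: [1.0, -0.7, -2.3]
finger_gap: 0.388
```

>>> drive_tool(
  plan=[
    [0,0,0,0,0,0],
    [0,0,0,0,0,0],
  ],
)

```text
t: 68.2
position: [0.253, -0.33, 0.1307]
tcp_rot: [3.125, 0.729, -0.057]
wrist_force: [-0.6, -0.1, -1.8]
finger_gap: 0.395
```

>>> drive_tool(
  plan=[
    [3.0,0.5,-2.7,0,0,0],
    [2.9,0.5,-2.6,0,0,0],
    [0,0,0,0,0,0],
    [0,0,0,0,0,0],
  ],
)

```text
t: 68.7
position: [0.3321, -0.3433, 0.131]
tcp_rot: [3.127, 0.732, -0.057]
wrist_force: [-1.1, 0.7, -1.9]
finger_gap: 0.391
```

Run:
```python
from h import *
aim(); rows([scan("yellow",gz=.0035)],vmax=3)
```

```text
red beam dist, lateral (tool y,z) mm [ 38.2736 -10.7602  56.0491]
yellow beam dist, lateral (tool y,z) mm [97.3418 -0.3931  3.1721]
blue beam dist, lateral (tool y,z) mm [157.8871   6.1746 -51.0874]
green beam dist, lateral (tool y,z) mm [ 219.337    16.4905 -106.1033]
[[-0.2, 0.0, 0.4, 0.01, -0.001, -0.005]]
at 68.7 [ 0.3321 -0.3433  0.131 ] [ 3.1267  0.7315 -0.0572] [-0.6077  0.624   1.4927 -0.3722  1.6645 -0.4673] F [-1.1152  0.7425 -1.9227] 0.39064332827475395
```

>>> drive_tool(
  plan=[
    [0,0,0,0,0,0],
    [0,0,0,0,0,0],
    [0,0,0,0,0,0],
    [0,0,0,0,0,0],
    [0,0,0,0,0,0],
  ],
)

```text
t: 69.32
position: [0.3291, -0.3424, 0.1317]
tcp_rot: [3.128, 0.734, -0.058]
wrist_force: [-0.2, -0.1, -1.3]
finger_gap: 0.391
```

>>> drive_tool(
  plan=[
    [0,0,0,0,0,0],
    [0,0,0,0,0,0],
    [0,0,0,0,0,0],
    [0,0,0,0,0,0],
    [0,0,0,0,0,0],
  ],
)

```text
t: 69.95
position: [0.3292, -0.3425, 0.1317]
tcp_rot: [3.128, 0.734, -0.058]
wrist_force: [0.2, -0.7, -2.5]
finger_gap: 0.385
```

Run:
```python
from h import *
aim()
p,r,s=pose(); 
for nm,v in(("window",[.0795,-.077,-.0152]),("spot",[.1795,-.077,-.0152]),("headtop back",[-.025,-.077,-.0452])): print(nm,proj("scene",p+r.apply(v)),p+r.apply(v))
shot("s2",[("scene",100,110,240,260)])
```

```text
red beam dist, lateral (tool y,z) mm [ 40.9894 -10.0482  54.4569]
yellow beam dist, lateral (tool y,z) mm [99.9389  0.1943  1.4234]
blue beam dist, lateral (tool y,z) mm [160.3606   6.634  -52.9891]
green beam dist, lateral (tool y,z) mm [ 221.6867   16.8201 -108.1669]
window [170.0943 182.0893] [ 0.4021 -0.2694  0.089 ]
spot [178.331  209.2567] [ 0.4762 -0.2736  0.022 ]
headtop back [161.596  152.2576] [ 0.3447 -0.2656  0.1813]
```

View pics/s2.png

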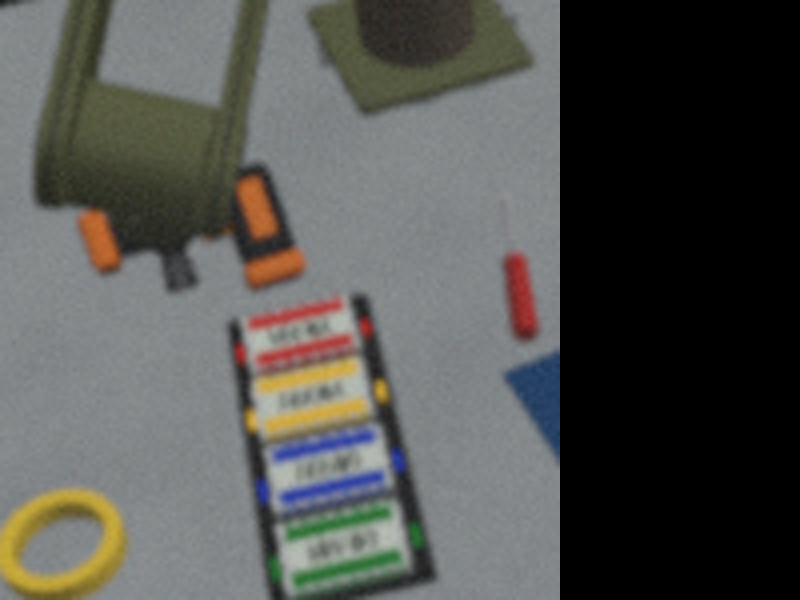

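The nose is where predicted and the beam spot falls on the yellow label centre. The yellow hold is done; now blue.

>>> drive_tool(
  plan=[
    [3.0,0.3,-2.7,0,0,0],
    [3.0,0.3,-2.7,0,0,0],
    [-0.2,0,0.2,0,0,0],
    [0,0,0,0,0,0],
    [0,0,0,0,0,0],
  ],
)

```text
t: 70.62
position: [0.4063, -0.3518, 0.1314]
tcp_rot: [3.13, 0.737, -0.058]
wrist_force: [-0.6, -0.6, -1.8]
finger_gap: 0.393
```

>>> drive_tool(
  plan=[
    [0,0,0,0,0,0],
    [0,0,0,0,0,0],
    [0,0,0,0,0,0],
    [0,0,0,0,0,0],
    [0,0,0,0,0,0],
  ],
)

```text
t: 71.25
position: [0.4045, -0.3516, 0.1321]
tcp_rot: [3.13, 0.738, -0.059]
wrist_force: [0.1, 0.2, -1.8]
finger_gap: 0.39
```

>>> drive_tool(
  plan=[
    [0,0,0,0,0,0],
    [0,0,0,0,0,0],
    [0,0,0,0,0,0],
    [0,0,0,0,0,0],
  ],
)

```text
t: 71.75
position: [0.4046, -0.3516, 0.1321]
tcp_rot: [3.13, 0.738, -0.058]
wrist_force: [1.1, -0.3, -1.5]
finger_gap: 0.388
```

Run:
```python
from h import *
aim()
```

```text
red beam dist, lateral (tool y,z) mm [-14.7325 -15.2656 105.406 ]
yellow beam dist, lateral (tool y,z) mm [43.9906 -5.1836 52.0913]
blue beam dist, lateral (tool y,z) mm [104.1785   1.0916  -2.5987]
green beam dist, lateral (tool y,z) mm [165.2689  11.1109 -58.0679]
```

>>> drive_tool(
  plan=[
    [3.0,0.5,-2.8,0,0,0],
    [3.0,0.5,-2.8,0,0,0],
    [-0.1,0,0.1,0,0,0],
    [0,0,0,0,0,0],
    [0,0,0,0,0,0],
  ],
)

```text
t: 72.38
position: [0.4839, -0.3651, 0.1329]
tcp_rot: [3.133, 0.743, -0.058]
wrist_force: [-0.0, -0.5, -1.6]
finger_gap: 0.393
```

>>> drive_tool(
  plan=[
    [0,0,0,0,0,0],
    [0,0,0,0,0,0],
    [0,0,0,0,0,0],
    [0,0,0,0,0,0],
    [0,0,0,0,0,0],
  ],
)

```text
t: 73.0
position: [0.482, -0.365, 0.1339]
tcp_rot: [3.133, 0.743, -0.059]
wrist_force: [0.2, -0.4, -1.8]
finger_gap: 0.396
```

>>> drive_tool(
  plan=[
    [0,0,0,0,0,0],
    [0,0,0,0,0,0],
    [0,0,0,0,0,0],
    [0,0,0,0,0,0],
  ],
)

```text
t: 73.5
position: [0.4821, -0.3649, 0.1338]
tcp_rot: [3.133, 0.743, -0.059]
wrist_force: [-0.0, -0.6, -1.5]
finger_gap: 0.392
```

Run:
```python
from h import *
aim()
im=ctrl.get_image("top")[:,:,::-1].copy(); b=max(blobs(im,"mat",(200,140,310,240)),key=lambda t:t[1][4]); print(b,ray("top",b[0],.003))
c=ray("top",b[0],.003)[:2]; g=c+np.array([-.0095,-.032]); print(g)
rows([([.5,-.2,.25],tilt(-.05,-.35)),([*g,.12],down(-.05))])
```

```text
red beam dist, lateral (tool y,z) mm [-70.6078 -24.2774 159.3681]
yellow beam dist, lateral (tool y,z) mm [-12.1656 -14.3531 105.7162]
blue beam dist, lateral (tool y,z) mm [47.7341 -8.2397 50.6923]
green beam dist, lateral (tool y,z) mm [108.5322   1.6155  -5.1263]
(array([259.661 , 190.9675]), array([ 230,  161,   61,   61, 3357], dtype=int32)) [ 0.596  -0.0066  0.003 ]
[ 0.5865 -0.0386]
[[-1.8, -4.1, -2.3, 0.001, 0.098, -0.001], [-1.6, -4.1, -2.5, 0.001, 0.098, -0.001], [-1.3, -4.1, -2.6, 0.001, 0.098, -0.001], [-1.0, -4.1, -2.7, 0.001, 0.098, -0.001], [2.4, -3.3, 1.9, 0.0, 0.07, 0.0]]
[[2.2, -3.3, 2.1, 0.0, 0.07, 0.0], [2.1, -3.3, 2.2, 0.0, 0.07, 0.0], [1.9, -3.3, 2.4, 0.0, 0.07, 0.0], [1.7, -3.3, 2.5, 0.0, 0.07, 0.0]]
at 73.55 [ 0.4821 -0.365   0.1338] [ 3.1332  0.7434 -0.0586] [-0.5257  0.7984  1.097  -0.3378  1.9117 -0.4734] F [ 1.0702 -1.04   -1.9047] 0.38934162264112465
```

>>> drive_tool(
  plan=[
    [-1.8,-4.1,-2.3,0,0.098,0],
    [-1.6,-4.1,-2.5,0,0.098,0],
    [-1.3,-4.1,-2.6,0,0.098,0],
    [-1.0,-4.1,-2.7,0,0.098,0],
    [2.4,-3.3,1.4,0,0.07,0],
  ],
)

```text
t: 74.18
position: [0.5215, -0.1667, 0.2266]
tcp_rot: [3.138, 0.273, -0.058]
wrist_force: [0.4, 0.3, -2.0]
finger_gap: 0.391
```

>>> drive_tool(
  plan=[
    [2.2,-3.3,1.6,0,0.07,0],
    [2.1,-3.3,1.8,0,0.07,0],
    [1.9,-3.3,2.0,0,0.07,0],
    [1.5,-2.6,2.0,0,0.07,0],
    [0,0,0,0,0,0],
  ],
)

```text
t: 74.8
position: [0.5907, -0.0397, 0.1396]
tcp_rot: [3.137, -0.014, -0.053]
wrist_force: [0.1, -0.0, -2.6]
finger_gap: 0.393
```

Run:
```python
from h import *
rows([([.5865,-.0386,.04],down(-.05))],vmax=3)
```

```text
[[-0.1, 0.0, 2.5, 0.001, -0.003, -0.001], [-0.1, 0.0, 2.5, 0.001, -0.003, -0.001], [-0.1, 0.0, 2.5, 0.001, -0.003, -0.001], [-0.1, 0.0, 2.5, 0.001, -0.003, -0.001]]
at 74.8 [ 0.5907 -0.0397  0.1396] [ 3.1368 -0.014  -0.053 ] [-0.1362  0.4045  1.6047 -0.0041  1.118  -0.0814] F [ 0.0619 -0.0458 -2.6464] 0.3932715103635288
```

>>> drive_tool(
  plan=[
    [-0.2,0,2.5,0,-0.004,0],
    [-0.2,0,2.5,0,-0.004,0],
    [-0.1,0,2.5,0,-0.004,0],
    [-0.1,0,2.4,0,-0.004,0],
    [0,0,0,0,0,0],
  ],
)

```text
t: 75.42
position: [0.5866, -0.0445, 0.0422]
tcp_rot: [3.132, 0.003, -0.052]
wrist_force: [-0.1, 0.6, -1.5]
finger_gap: 0.39
```

>>> drive_tool(
  plan=[
    [-0.1,0,0.5,0,0,0],
    [-0.1,0,0.4,0,0,0],
    [0,0,0,0,0,0],
  ],
)

```text
t: 75.8
position: [0.5867, -0.0459, 0.0357]
tcp_rot: [3.131, -0.002, -0.052]
wrist_force: [0.2, 0.3, -2.3]
finger_gap: 0.391
```

Run:
```python
from h import *
rows([([.5865,-.0386,.0185],down(-.05))],vmax=.6)
```

```text
[[0.0, -0.2, 0.4, 0.003, 0.0, -0.001], [0.0, -0.2, 0.4, 0.003, 0.0, -0.001], [0.0, -0.2, 0.4, 0.003, 0.0, -0.001], [0.0, -0.2, 0.4, 0.003, 0.0, -0.001]]
at 75.8 [ 0.5867 -0.0459  0.0357] [ 3.131  -0.0015 -0.0522] [-0.1433  0.5292  1.7081 -0.0133  0.9018 -0.0829] F [ 0.1972  0.3195 -2.2581] 0.39073296176010686
```

>>> drive_tool(
  plan=[
    [0,-0.2,0.5,0.003,0,0],
    [0,-0.2,0.5,0.003,0,0],
    [0,-0.2,0.4,0.003,0,0],
    [0,-0.1,0.3,0,0,0],
    [0,0,0,0,0,0],
  ],
)

```text
t: 76.42
position: [0.5876, -0.0383, 0.0183]
tcp_rot: [3.141, -0.003, -0.052]
wrist_force: [-0.4, 0.4, -2.7]
finger_gap: 0.389
```

>>> drive_tool(
  plan=[
    [0,0,0.2,0,0,0],
    [0,0,0,0,0,0],
  ],
)

```text
t: 76.68
position: [0.5881, -0.0384, 0.0183]
tcp_rot: [3.14, -0.004, -0.051]
wrist_force: [0.3, -0.2, -2.1]
finger_gap: 0.39
```

>>> drive_tool(
  plan=[
    [0,0,0.1,0,0,0],
    [0,0,0,0,0,0],
    [0,0,0,0,0,0],
    [0,0,0,0,0,0],
    [0,0,0,0,0,0],
  ],
  jaw=0.9,
)

```text
t: 77.3
position: [0.5891, -0.0385, 0.0176]
tcp_rot: [3.14, -0.006, -0.052]
wrist_force: [0.3, -0.3, -0.8]
finger_gap: 0.905
```

>>> drive_tool(
  plan=[
    [0,0,-3,0,0,0],
    [0,0,-5,0,0,0],
    [0,0,-5.5,0,0,0],
    [0,0,-5.5,0,0,0],
    [-3,0,-3,0,0,0],
  ],
)

```text
t: 77.92
position: [0.5574, -0.0366, 0.2402]
tcp_rot: [3.141, 0.001, -0.052]
wrist_force: [-0.6, -0.4, -0.6]
finger_gap: 0.901
```

>>> drive_tool(
  plan=[
    [-5,0,0,0,0,0],
    [-5,0,0,0,0,0],
    [-4,0,0,0,0,0],
    [0,0,0,0,0,0],
    [0,0,0,0,0,0],
  ],
)

```text
t: 78.55
position: [0.4142, -0.0292, 0.2438]
tcp_rot: [3.14, -0.009, -0.052]
wrist_force: [-0.0, 0.2, -0.1]
finger_gap: 0.9
```

Run:
```python
from h import *
for c in POCK: print(c,POCK[c]); seen(c,POCK[c],.021,18)
shot("e1",[("top",130,100,450,290),("scene",100,100,350,290)])
im=cv2.imread("raw_top.png")
for q,s in blobs(im,"orange",(220,130,310,240)): print(q,s,ray("top",q,.06))
print(pose()[2])
```

```text
red (0.3964, -0.2581)
[[329, 257, 29, 8, 143], [330, 243, 29, 7, 134]] [array([ 0.3743, -0.2566,  0.021 ]), array([ 0.4187, -0.2629,  0.021 ])]
centre [ 0.3965 -0.2598  0.021 ] axis across -0.140809539463832 band dist 0.0448635102469794
yellow (0.4763, -0.2713)
[[332, 231, 29, 9, 139], [334, 216, 28, 9, 135]] [array([ 0.453 , -0.2704,  0.021 ]), array([ 0.4974, -0.2773,  0.021 ])]
centre [ 0.4752 -0.2738  0.021 ] axis across -0.15417575857739663 band dist 0.044971723531722754
blue (0.5564, -0.2835)
[[336, 191, 28, 8, 127], [335, 205, 28, 8, 120]] [array([ 0.5783, -0.2881,  0.021 ]), array([ 0.5338, -0.2805,  0.021 ])]
centre [ 0.556  -0.2843  0.021 ] axis across -0.1684428419434152 band dist 0.04514633769366219
green (0.6364, -0.2969)
[[338, 179, 27, 8, 110], [340, 166, 27, 7, 106]] [array([ 0.6159, -0.2942,  0.021 ]), array([ 0.6601, -0.3026,  0.021 ])]
centre [ 0.638  -0.2984  0.021 ] axis across -0.18908015409152834 band dist 0.04498579965397142
[245.3305 169.2712] [237 166  17   9 118] [0.6535 0.0364 0.06  ]
[244.5 186. ] [241 178   8  17 136] [0.601  0.0391 0.06  ]
[287.5789 190.9699] [284 182   8  19 133] [ 0.5841 -0.0916  0.06  ]
[256.5 185. ] [253 184   8   3  24] [0.6037 0.0025 0.06  ]
{'t': 78.85, 'joint_pos': array([-0.1715,  0.0655,  1.7933, -0.0008,  1.2762, -0.1197]), 'joint_velocities': array([ 0.    , -0.0029,  0.0048,  0.0005,  0.0008, -0.0005]), 'tau': array([  0.004 , -29.2331, -24.6266,  -0.0044,  -0.0368,   0.0003]), 'position': array([ 0.4143, -0.0292,  0.2431]), 'tcp_rot': array([ 3.1401, -0.0065, -0.0516]), 'wrist_force': array([ 0.7539, -0.5223, -0.188 ]), 'ft_torque': array([ 0.0006, -0.0008, -0.032 ]), 'finger_gap': 0.9017018833062751}
```

View pics/e1.png

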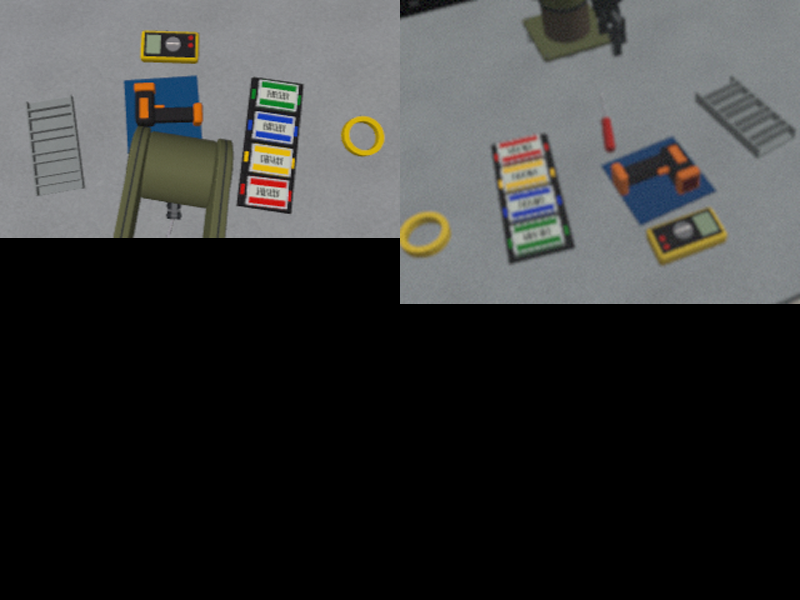

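The rack is empty and all four drives lie label up in their own pockets, within about 3 mm of centre. The scanner lies on its side on the mat, origin within about 5 mm of the mat's centre. The bystanders in view have not moved, and the arm is clear. Handing in.

```bash
python3 -c "
from station import ctrl
print(ctrl.hand_in())"
```

```text
the job is handed in; nothing more can be done
None
```

All four drives are packed and scanned, the scanner is back on its mat, and the job is handed in at about 79 s of the 210 s; no verdict is reported.

- **Packing:** Laying the drives straight into the pockets from the rack was out of wrist range. I laid each one label-up on the free bench first, regripped it across its 70 mm width, and lowered or dropped it a few millimetres into its pocket. The last top view puts every drive label-up within about 3 mm of its pocket centre.
- **Scans:** I scanned red, yellow, blue, green in that order, holding each for over 1 s. By the measured pose, the window was about 10 cm off, the beam about 42° down, and within about 5 mm of the label centre. One picture, taken during the yellow hold, agreed with the predicted nose position.
- **Scanner:** It had been knocked about 5 cm before I took it, so I measured it again. It now lies on its side, about 5 mm from the mat's centre.
- **Bystanders:** In the last picture the multimeter, tape and screwdriver look where they started. The spray can is outside that crop and I did not check it again. The arm stayed well clear of it.
- **Checks that disagreed:** Some early yaw readings of the drives were off because the search box clipped a colour band. Wider boxes put each drive's yaw within about 0.03 rad of the tray's.

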